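# Load and start the marble run

### The job

Get the marble run ready and start it: slide the red gate shut, then use the scoop to fetch every marble out of the jar and tip them all into the start pen behind the closed gate. When all are waiting there, stand the scoop back on its rubber pad and slide the gate fully open, so that all the marbles end up in the yellow finish tray; do not reach for marbles in the jar with the fingers, and leave the glue, the tape and the screwdriver where they are.

Things in the scene. Friction and masses are not known exactly. Their poses are not given: they have to be found in the camera images.
- scoop: Dipper scoop, about 130 g, standing on its flat pan. Origin: centre of the pan's underside; x points out of the pan's open front, z up along the handle. Steel pan, 2 mm sheet, open above and in front, outside 34 long (x) by 62 wide (y), back wall (x = -17 mm) 34 high, sides 24 high in the rear 18 mm and 5 high in front; holds two marbles side by side.
- scoop_grip (a point): Middle of the red grip on the scoop's wooden handle, at x = -23, y = 0, z = 150 mm in the scoop's frame. The handle stands at right angles to the pan floor just behind the back wall: a 12 (x) by 10 (y) mm stem from z = 0, and from z = 130 to the top at z = 170 the red grip, 22 (x) by 16 (y); grip it across y.
- pad: Black rubber pad, 120 x 120 x 4 mm, fixed to the table: the scoop's place. Origin: centre of its underside. z up.
- jar: Clear plastic jar (oblong canister, blue rim), fixed. Origin: centre of its underside on the table; z up. Inside 150 (x) by 68 (y) mm, walls 3; narrow mouth in the middle, 90 (x) by 68 (y), rim 122 high; shoulders over both x ends at 94 to 106 high. Floor 6 mm high and flat from x = -15 to the +x wall (x = 75); from x = -15 back to x = -75 it rises at 15 degrees.
- jar_mouth (a point): Centre of the jar's mouth, at rim height (122 mm).
- jar_floor (a point): On the jar's flat inside floor, at the foot of its +x end wall; the marbles lie between here and the jar's middle.
- run: Plywood marble run, fixed. Origin: on the table under the gate slot; x points down the run, z up. Straight lane 62 mm wide inside, sloping 10 degrees down along +x: 42 mm high at the gate (x = 0), 63 at x = -122, 27 at x = 85 where the yellow tray begins. Side walls downhill of the gate are 65 high.
- pen (a point): Middle of the start pen's floor, 60 mm uphill of the gate; axes as the run's. The pen is the lane from x = -122 to 0 in the run's frame; side and back walls up to 92 mm high above the table, with blue flared wings on both sides (run x = -122 to -27) rising outwards to 117 high, 59 mm either side of the middle.
- tray (a point): Centre of the inner floor of the yellow finish tray (inside 102 x 102 mm, walls up to 46 high) at the low end of the run.
- gate (a joint): Red sliding gate across the lane, position in m: 0 = closed, blocking the whole lane; up to 0.068 = fully open, pulled out towards the run's -y side. It stays where it is left (about 1.5 N friction). The plate is 4 thick, top at 95 high.
- gate_knob (a point): Grip point on the gate's black upright knob: 14 (along run x) by 16 (along run y) mm, standing from 60 to 110 high, this point 95 high and 15 below its top; it moves with the gate, 80 mm to the -y side of the gate plate's middle.
- marble0_center (a point): Centre of the red marble: slippery polished glass, 24 mm diameter, 18 g; rolls freely. None if absent in this run.
- marble1_center (a point): Centre of the yellow marble: slippery polished glass, 24 mm diameter, 18 g; rolls freely. None if absent in this run.
- marble2_center (a point): Centre of the blue marble: slippery polished glass, 24 mm diameter, 18 g; rolls freely. None if absent in this run.
- marble3_center (a point): Centre of the green marble: slippery polished glass, 24 mm diameter, 18 g; rolls freely. None if absent in this run.
- marble4_center (a point): Centre of the orange marble: slippery polished glass, 24 mm diameter, 18 g; rolls freely. None if absent in this run.
- marble5_center (a point): Centre of the white marble: slippery polished glass, 24 mm diameter, 18 g; rolls freely. None if absent in this run.
- glue: White glue bottle with an orange cap, 44 mm diameter, 120 high; origin at its underside. A bystander.
- tape: Roll of black tape, 72 mm outside diameter, 20 high, lying flat; origin at its underside. A bystander.
- driver: Screwdriver, 170 mm long, lying along its x, handle to its -x; origin near its middle, at its underside. A bystander.
There are look-alikes about, which are no part of the job. Leave any pink look-alike of the scoop alone. Of the things that look like the pad, the larger one is meant.

How it is judged:
By the outcome, as a careful person would: the job done as asked, in the order asked, and still so for the second after the job is handed in, with the robot touching nothing.
Of marble0, marble1, marble2, marble3, marble4, marble5 only 3 to 6 are there at a start; the rules pass over those that are not, and their reading is None.
At some moment in a run one of scoop may be knocked a few centimetres aside while the robot is not near it.
It also fails if it takes over 210 s, if anything falls off the work surface, if the arm or the gripper's body presses on something with over 40 N, if the wrist force passes 120 N, or if a joint passes its speed limit or range.

### The arm

A 7-joint arm with a two-finger parallel gripper is mounted at the origin on the work surface. World frame = base frame: x ahead of the robot, y to its left, z up, the work surface at z = 0. Lengths are in m, angles in rad, forces in N, time in s.
With the tool pointing down it reaches from about 0.375 to 0.925 m from the base axis. Payload 3.1 kg.
Tool frame: the origin (TCP) lies between the finger pads; the fingertips stand 19 mm ahead of it and the grasp point (between the pads) is the TCP (bot.tips_ahead is the distance from the TCP to the fingertips, in m); z points along the fingers, y is the direction in which the jaws open and shut (so a half turn about z gives the same grasp; the last joint's range is limited). The gripper opens to 85 mm and grips with 20 to 120 N. Pads are 22 mm wide; open, the fingers measure 114 mm over their backs; the gripper's body (76 mm by 85 mm) begins 54 mm behind the grasp point. The pads swing forward as they close: fully open they stand 13 mm farther back than shut.
Start: joints at [-1.224, 0.383, 0.044, 1.598, -0.018, 1.161, -0.05], TCP at [0.28, 0.587, 0.225] pointing down, gripper open.
Joint ranges: [-2.61, 2.61], [-0.41, 2.15], [-1.48, 1.57], [0, 2.5], [-1.57, 4.71], [0.05, 1.97], [-2.85, 2.85]. Speed limits (rad/s): [2.79, 2.79, 3.14, 3.14, 3.14, 3.14, 3.14].

### API

Orientations are given as a 3x3 rotation matrix whose columns are the frame's x, y, z axes.
In Python, from plant import monitor, optics, bot, models gives the robot as it stands. The module is installed in compiled form; this text tells all that it offers.
- The arm moves only by the tool drive_tool, never from a script. Its argument "steps" is a list of rows, each an object with "dp": the shift along the tool's x, y, z in mm, a list of three; "twist": the turn about the tool's z in degrees. In form: [{"dp": [dx, dy, dz], "twist": twist}, ...]. A call has 1 to 12 rows; each row is the pose to reach, as a shift and turn from the pose commanded when the call began, along the tool's axes at that moment; what a row does not reach only later rows make up. A row lasts 1/8 s, in which the tool goes at most 62.5 mm and 10.7 degrees, less where a joint would pass 70% of its speed; a pose out of reach is approached as far as the arm can. A call with a gripper value outside its range is refused whole. "grip" is the opening, from 0 (shut) to 1 (fully open), set as the call begins (left out, the last holds). The fingers move at their own pace and stop on an object; "force" is the grip in N (left out, the last holds). Time passes only in rows, so rows that repeat a pose let the fingers close. It gives the time, the measured TCP pose, the force and the opening at its end, in the units of the state.
- monitor.sense(): the state, without advancing time (a new reading comes with each control period).
- optics.snapshot(name): name is "side" or "top" or "wrist"; returns the picture (384x512x3 uint8, red, green, blue); there is no depth.
- optics.camera_model(name): a dict with "fovy" (degrees; the focal length in pixels is half the picture's height over the tangent of half this angle, whatever the lens; pixels are square), "cx", "cy" (the principal point, pixels), "dist_coeffs" ([k1, k2, p1, p2, k3] as OpenCV has them; the pictures are not rectified), "T" (4x4, takes a point from camera to world coordinates). Camera axes: x right, y up, looking along -z (the intrinsics and any distortion apply to the point x, -y, -z); pixel columns grow to the right and rows downward; lengths in m; the calibration is good to about 2 mm. A picture is of the moment at which its call begins: read the wrist's pose just before it. camera_model takes no time and is no camera call; for the wrist camera it gives the pose at the moment of the call.
- bot.sign_off(): hands the job in, once; it reports no verdict.
Trained networks look in the newest picture that a camera, given by its name, has taken for a name from the list of things; names that differ only in an ending like _2 or _b are one class to them, and where a whole thing is asked for, a point or a joint stands for the part that bears it (a point fixed in the world has none). Each returns a list of dicts, best first, with "score" (0 to 1); they miss things now and then, are a little off and sometimes report something else, mostly with a low value. They report only what shows in the picture. A call takes as long as a camera call. They do not tell look-alikes from the thing itself.
- models.recognise(target, camera): "bbox" ([left, top, right, bottom] as shares, 0 to 1, of the picture: columns of its width, rows of its height, round what is visible of it).
The state is a dict: "clock": time; "qpos": joint angles; "joint_velocities": joint speeds; "effort": joint torques, N m; "ee_pos": TCP position; "tool_rot": TCP orientation; "wrist_force": force on the tool from outside, world axes, zero at the start; "torque": the same for the moment, N m; "gripper_width": finger opening in m.
Only numpy, scipy, OpenCV 4.12 (cv2) and the standard library are available. Lean on these libraries where they do the work, as an engineer would, in place of code of your own. Each camera call takes 0.05 s, during which the arm holds its last target.

## Working session

There is one attempt and no reset: what is moved stays moved. The work goes in short steps, Python scripts to look and compute and a tool call to move; the robot and the scene stay as the last step left them, time stands still between calls to the robot, and variables do not carry over. Pictures are saved under pics/ and viewed, and the job is handed in when it is done.

Besides the shell and the picture viewer there is one more tool, called in YAML: its name, and indented under it one key for each argument. drive_tool: Moves the arm, as the interface text tells. Its arguments: {"type":"object","properties":{"steps":{"type":"array"},"grip":{"type":"number"},"force":{"type":"number"}},"required":["steps"]}

```bash
ls; mkdir -p pics; cat > h.py <<'E'
import numpy as np, cv2
from plant import monitor, optics, bot, models
def snap(n,f):
    s=monitor.sense(); im=optics.snapshot(n); m=optics.camera_model(n)
    cv2.imwrite('pics/'+f,im[:,:,::-1]); return im,m
E
python3 - <<'E'
from h import *
s=monitor.sense()
for k,v in s.items(): print(k,np.round(v,3).tolist())
for n in ['side','top','wrist']:
    im,m=snap(n,n+'0.png'); print(n,m['fovy'],m['cx'],m['cy'],m['dist_coeffs'],np.round(m['T'],3).tolist())
E
```

```text
pics
clock 0.0
qpos [-1.224, 0.384, 0.044, 1.6, -0.018, 1.161, -0.05]
joint_velocities [0.0, 0.0, 0.002, -0.0, 0.001, 0.002, -0.001]
effort [-0.0, -43.347, 1.024, -24.952, 0.011, 0.011, 0.0]
ee_pos [0.279, 0.586, 0.224]
tool_rot [[-0.903, 0.43, -0.001], [0.43, 0.903, -0.002], [-0.0, -0.003, -1.0]]
wrist_force [0.6, 0.266, -0.753]
torque [-0.012, -0.039, 0.007]
gripper_width 0.085
side 47.15361773252935 252.37157929151036 182.92789903055007 [-0.16093275  0.          0.          0.          0.        ] [[0.988, 0.088, -0.127, 0.368], [-0.154, 0.515, -0.843, -0.993], [-0.008, 0.853, 0.522, 0.713], [0.0, 0.0, 0.0, 1.0]]
top 47.31727983484933 253.89665457499984 190.3993575621471 [0.01125374 0.         0.         0.         0.        ] [[0.028, 0.999, -0.041, 0.472], [-0.999, 0.027, -0.024, -0.02], [-0.023, 0.042, 0.999, 1.154], [0.0, 0.0, 0.0, 1.0]]
wrist 58.82734644505496 253.19124800349587 190.30635200029744 [0.01398313 0.         0.         0.         0.        ] [[0.43, -0.865, -0.257, 0.214], [0.903, 0.412, 0.124, 0.618], [-0.001, -0.286, 0.958, 0.373], [0.0, 0.0, 0.0, 1.0]]
```

```bash
cat >> h.py <<'E'
def K(m):
    f=192/np.tan(np.radians(m['fovy']/2)); return np.array([[f,0,m['cx']],[0,f,m['cy']],[0,0,1.]])
def proj(m,P):
    P=np.atleast_2d(np.asarray(P,float)); T=m['T']; c=(P-T[:3,3])@T[:3,:3]; c=c*[1,-1,-1]
    return cv2.projectPoints(c.reshape(-1,1,3),np.zeros(3),np.zeros(3),K(m),np.array(m['dist_coeffs'],float))[0][:,0]
def ray(m,uv):
    u=cv2.undistortPoints(np.array([[uv]],float),K(m),np.array(m['dist_coeffs'],float))[0,0]
    d=m['T'][:3,:3]@np.array([u[0],-u[1],-1]); return m['T'][:3,3],d/np.linalg.norm(d)
def atz(m,uv,z):
    o,d=ray(m,uv); return o+d*(z-o[2])/d[2]
def tri(obs):
    A=np.zeros((3,3));b=np.zeros(3);
    for m,uv in obs:
        o,d=ray(m,uv);M=np.eye(3)-np.outer(d,d);A+=M;b+=M@o
    p=np.linalg.solve(A,b); return p,[np.round(proj(m,p)[0]-uv,1).tolist() for m,uv in obs]
def crop(im,x0,y0,x1,y1,k,f):
    c=cv2.resize(im[y0:y1,x0:x1],None,fx=k,fy=k,interpolation=cv2.INTER_CUBIC)
    cv2.imwrite('pics/'+f,c[:,:,::-1])
def rgb(f): return cv2.imread('pics/'+f)[:,:,::-1]
E
python3 - <<'E'
from h import *
t=rgb('top0.png');s=rgb('side0.png')
crop(t,100,90,270,250,4.7,'c1.png'); crop(t,280,90,410,245,3.8,'c2.png')
crop(s,195,115,370,300,3.2,'c3.png')
for n in ['top','side']:
    optics.snapshot(n)
    for k in ['scoop','scoop_grip','pad','jar','run','gate','gate_knob','glue','tape','driver']+['marble%d_center'%i for i in range(6)]:
        print(n,k,[(np.round(np.array(d['bbox'])*[512,384,512,384]).tolist(),round(d['score'],2)) for d in models.recognise(k,n)][:3])
print(monitor.sense()['clock'])
E
```

```text
top scoop [([218.0, 220.0, 241.0, 241.0], 0.87), ([231.0, 162.0, 255.0, 184.0], 0.71)]
top scoop_grip [([215.0, 217.0, 244.0, 238.0], 0.77), ([297.0, 102.0, 398.0, 231.0], 0.58), ([229.0, 161.0, 256.0, 182.0], 0.54)]
top pad [([153.0, 243.0, 190.0, 279.0], 0.74), ([210.0, 153.0, 262.0, 202.0], 0.64)]
top jar [([118.0, 136.0, 167.0, 200.0], 0.67)]
top run [([298.0, 100.0, 399.0, 233.0], 0.62)]
top gate [([338.0, 181.0, 392.0, 193.0], 0.61)]
top gate_knob [([211.0, 156.0, 262.0, 202.0], 0.57), ([336.0, 179.0, 391.0, 192.0], 0.52)]
top glue [([174.0, 105.0, 200.0, 127.0], 0.58)]
top tape [([238.0, 104.0, 266.0, 133.0], 0.72)]
top driver [([387.0, 206.0, 416.0, 262.0], 0.94), ([230.0, 160.0, 256.0, 185.0], 0.21)]
top marble0_center []
top marble1_center []
top marble2_center [([296.0, 101.0, 400.0, 232.0], 0.32)]
top marble3_center []
top marble4_center [([135.0, 160.0, 144.0, 170.0], 0.51), ([172.0, 108.0, 201.0, 127.0], 0.32)]
top marble5_center [([137.0, 152.0, 148.0, 158.0], 0.37)]
side scoop [([206.0, 147.0, 226.0, 207.0], 0.79)]
side scoop_grip [([209.0, 147.0, 222.0, 208.0], 0.81), ([255.0, 149.0, 272.0, 210.0], 0.76)]
side pad [([242.0, 185.0, 280.0, 213.0], 0.9), ([169.0, 172.0, 198.0, 191.0], 0.74)]
side jar [([231.0, 126.0, 281.0, 165.0], 0.78)]
side run [([220.0, 203.0, 362.0, 310.0], 0.66)]
side gate [([244.0, 184.0, 282.0, 213.0], 0.33)]
side gate_knob [([276.0, 245.0, 282.0, 273.0], 0.68)]
side glue [([293.0, 140.0, 310.0, 176.0], 0.76)]
side tape [([307.0, 191.0, 332.0, 212.0], 0.71)]
side driver [([195.0, 294.0, 266.0, 338.0], 0.59)]
side marble0_center []
side marble1_center [([275.0, 226.0, 283.0, 274.0], 0.17)]
side marble2_center [([231.0, 124.0, 279.0, 171.0], 0.43)]
side marble3_center []
side marble4_center []
side marble5_center []
1.85
```

```bash
cat > fit.py <<'E'
from h import *
from scipy.optimize import least_squares
mt=optics.camera_model('top'); ms=optics.camera_model('side')
def RZ(a): return np.array([[np.cos(a),-np.sin(a),0],[np.sin(a),np.cos(a),0],[0,0,1]])
def fit(obs,x0,z=0):
    # obs: list of (m, uv, local mm)
    L=np.array([o[2] for o in obs],float)/1000
    def r(x):
        W=L@RZ(x[2]).T+[x[0],x[1],z]
        return np.concatenate([proj(o[0],w)[0]-o[1] for o,w in zip(obs,W)])
    s=least_squares(r,x0,loss='soft_l1'); return s.x,np.round(s.fun.reshape(-1,2),1)
E
python3 - <<'E'
from fit import *
c1=lambda u,v:np.array([100+u/4.7-.4,90+v/4.7-.4])
c2=lambda u,v:np.array([280+u/3.8-.4,90+v/3.8-.4])
c3=lambda u,v:np.array([195+u/3.2-.35,115+v/3.2-.35])
# jar: outer rim corners (outside 96x74)
ob=[(mt,c1(110,252),(48,37,122)),(mt,c1(258,273),(48,-37,122)),(mt,c1(225,464),(-48,-37,122)),(mt,c1(80,438),(-48,37,122)),
 (ms,c3(112,168),(-78,-37,0)),(ms,c3(265,172),(78,-37,0))]
x,r=fit(ob,[.55,.25,-.15]);print('jar',np.round(x,4),np.degrees(x[2]),r.tolist())
ob=[(mt,c1(549,292),(60,60,4)),(mt,c1(757,320),(60,-60,4)),(mt,c1(728,529),(-60,-60,4)),(mt,c1(519,502),(-60,60,4))]
x,r=fit(ob,[.5,0,-.15]);print('pad',np.round(x,4),np.degrees(x[2]),r.tolist())
ob=[(mt,c1(636,340),(17,31,5)),(mt,c1(735,385),(17,-31,5)),(mt,c1(712,437),(-17,-31,24)),(mt,c1(605,392),(-17,31,24)),(mt,c1(636,407),(-23,0,168)),(ms,c3(203,130),(-23,0,150)),(ms,c3(203,275),(-23,0,0))]
x,r=fit(ob,[.5,0,-.5]);print('scoop',np.round(x,4),np.degrees(x[2]),r.tolist())
# run: tray inner: x from 85.. tray; use wings outer corners & tray
ob=[(mt,c2(72,498),(-122,59,117)),(mt,c2(258,546),(-122,-59,117)),(mt,c2(292,395),(-27,-59,117)),(mt,c2(108,352),(-27,59,117)),
]
x,r=fit(ob,[.5,-.2,-.2]);print('run',np.round(x,4),np.degrees(x[2]),r.tolist())
# tests
R=RZ(x[2])
for n,p in [('gateplate',(0,0,95)),('trayfar',(190,54,46))]:
    W=R@np.array(p)/1000+[x[0],x[1],0]; print(n,proj(mt,W)[0],proj(ms,W)[0])
k,res=tri([(mt,c2(397,372)),(ms,c3(264,440))]);print('knobtop',k,res, R.T@(k-[x[0],x[1],0]))
for n,u,v in [('green',209,262),('white',203,306),('orange',196,356),('red',265,319),('blue',262,368)]:
    print(n,np.round(atz(mt,c1(u,v),.018),3))
E
```

```text
jar [ 0.566   0.2884 -0.1393] -7.981752902875943 [[0.8, 0.0], [-0.3, 0.6], [-0.4, -0.2], [-0.1, 0.1], [0.5, 1.0], [0.1, -1.0]]
pad [ 0.5537  0.0579 -0.1071] -6.138512820985303 [[-0.4, -0.3], [0.4, -0.2], [0.4, 0.5], [-0.3, 0.1]]
scoop [ 0.565   0.0394 -0.3953] -22.64678522750169 [[-0.5, 0.2], [-0.1, 0.2], [-0.7, 0.5], [0.2, 0.3], [-0.1, -0.0], [1.0, 1.3], [1.0, 1.9]]
run [ 0.5525 -0.185  -0.212 ] -12.144926846962285 [[-0.1, 0.4], [-0.0, -0.2], [0.3, 0.2], [-0.2, -0.3]]
gateplate [333.43086183 177.38272331] [279.43413474 223.41655987]
trayfar [326.96585743 101.24713939] [354.91790928 227.96823107]
knobtop [ 0.52677255 -0.30185063  0.10957621] [[-0.3, 1.6], [1.8, -0.2]] [-0.00058583 -0.11969443  0.10957621]
green [0.629 0.299 0.018]
white [0.605 0.301 0.018]
orange [0.577 0.304 0.018]
red [0.598 0.266 0.018]
blue [0.571 0.267 0.018]
```

```bash
cat > go.py <<'E'
from fit import *
JAR=(.566,.2884,-.1393); PAD=(.5537,.0579,-.107); RUN=(.5525,-.185,-.212)
def W(fr,p):
    p=np.array(p,float)/1000; return RZ(fr[2])@p+[fr[0],fr[1],0]
def L(fr,w): return (RZ(fr[2]).T@(np.array(w)-[fr[0],fr[1],0]))*1000
def go(p=None,yaw=None):
    """p world target m; yaw (deg) wanted world angle of tool y axis (mod 180)"""
    s=monitor.sense(); R=np.array(s['tool_rot']); e=np.array(s['ee_pos'])
    cur=np.degrees(np.arctan2(R[1,1],R[0,1]))
    if p is not None: print('dp',np.round(R.T@(np.array(p)-e)*1000,1))
    if yaw is not None: print('twist',[(round((cur-yaw-k)%360 if (cur-yaw-k)%360<180 else (cur-yaw-k)%360-360,1)) for k in (0,180)])
    print('at',np.round(e,4),'yaw_y',round(cur,1),'F',np.round(s['wrist_force'],1),'w',round(s['gripper_width'],4),'q',np.round(s['qpos'],2),'t',s['clock'])
E
python3 - <<'E'
from go import *
k=W(RUN,(0,-120,95)); print(k); k[2]=.16
go(k,-12.1)
E
```

```text
[ 0.52725013 -0.30231344  0.095     ]
dp [-606.  -696.    65.1]
twist [np.float64(76.6), np.float64(-103.4)]
at [0.2797 0.5867 0.225 ] yaw_y 64.5 F [-0.5 -0.2 -0.3] w 0.0854 q [-1.22  0.38  0.04  1.6  -0.02  1.16 -0.05] t 1.85
```

drive_tool:
  steps:
    - {"dp":[-30,-34,0],"twist":6}
    - {"dp":[-70,-80,0],"twist":14}
    - {"dp":[-110,-126,0],"twist":22}
    - {"dp":[-150,-172,0],"twist":30}
    - {"dp":[-190,-218,0],"twist":38}
    - {"dp":[-230,-264,0],"twist":46}
    - {"dp":[-270,-310,0],"twist":54}
    - {"dp":[-310,-356,0],"twist":62}
    - {"dp":[-350,-402,0],"twist":70}
    - {"dp":[-390,-448,0],"twist":76.6}
    - {"dp":[-430,-494,0],"twist":76.6}
    - {"dp":[-470,-540,0],"twist":76.6}
  grip: 0.6

```text
clock: 3.35
ee_pos: [0.4721, -0.1046, 0.2257]
tool_rot: [[0.209, 0.978, 0.002], [0.978, -0.209, 0.001], [0.001, 0.002, -1.0]]
wrist_force: [1.3, 0.6, 0.2]
gripper_width: 0.0514
```

```bash
python3 - <<'E'
from go import *
k=W(RUN,(0,-120,95)); k[2]=.17
go(k,-12.1)
E
```

```text
dp [-181.9   95.1   55.6]
twist [np.float64(0.0), np.float64(-180.0)]
at [ 0.4721 -0.1046  0.2257] yaw_y -12.1 F [1.3 0.6 0.2] w 0.0514 q [-0.58  0.06  0.74  2.02 -0.04  1.08 -0.03] t 3.35
```

drive_tool:
  steps:
    - {"dp":[-50,26,0],"twist":0}
    - {"dp":[-100,52,5],"twist":0}
    - {"dp":[-150,78,20],"twist":0}
    - {"dp":[-182,95,40],"twist":0}
    - {"dp":[-182,95,55],"twist":0}
    - {"dp":[-182,95,55],"twist":0}

```text
clock: 4.1
ee_pos: [0.5254, -0.299, 0.1684]
tool_rot: [[0.209, 0.978, -0.003], [0.978, -0.209, 0.002], [0.002, -0.004, -1.0]]
wrist_force: [1.2, 0.2, 0.3]
gripper_width: 0.0512
```

```bash
python3 - <<'E'
from go import *
im,m=snap('wrist','w1.png')
k=W(RUN,(0,-120,95)); 
go(k,-12.1)
print(proj(m,[W(RUN,(7,-128,110)),W(RUN,(-7,-112,110)),W(RUN,(0,-40,95)),monitor.sense()['ee_pos']]))
E
```

```text
dp [-3.3  1.8 74.4]
twist [np.float64(0.1), np.float64(-179.9)]
at [ 0.5263 -0.2988  0.1694] yaw_y -12.0 F [-0.2  0.5  0.6] w 0.0515 q [-0.18  0.45  0.79  1.79 -0.37  1.06  0.54] t 4.15
[[265.9542822  223.16226998]
 [244.55446778 199.94964851]
 [255.85046926  83.11591265]
 [252.47839818 247.84418118]]
```

```bash
python3 - <<'E'
from go import *
im=rgb('w1.png'); m=optics.camera_model('wrist')
crop(im,200,20,310,250,2.6,'w1c.png')
for v in (190,200,206): print(v,L(RUN,atz(m,(253,v),.11)))
print(L(RUN,atz(m,(253,31),.095)))
t=rgb('top0.png'); crop(t,330,170,400,205,10,'c4.png')
mt=optics.camera_model('top'); print(proj(mt,[W(RUN,(0,-128,110)),W(RUN,(0,-112,110))]))
E
```

```text
190 [  -1.57712605 -105.299882    110.        ]
200 [  -1.55918112 -112.0159344   110.        ]
206 [  -1.54826164 -116.10210903  110.        ]
[ -1.86263849 -10.27436045  95.        ]
[[387.34627627 189.69796441]
 [380.70498285 188.09725133]]
```

```bash
python3 - <<'E'
from go import *
go(W(RUN,(-1,-123.5,95)),-12.1)
E
```

```text
dp [-6.8  0.8 74.4]
twist [np.float64(0.1), np.float64(-179.9)]
at [ 0.5263 -0.2988  0.1694] yaw_y -12.0 F [-0.2  0.5  0.6] w 0.0515 q [-0.18  0.45  0.79  1.79 -0.37  1.06  0.54] t 4.15
```

Closing on the knob; it grips across the run's x.

drive_tool:
  steps:
    - {"dp":[-7,1,20],"twist":0}
    - {"dp":[-7,1,50],"twist":0}
    - {"dp":[-7,1,72],"twist":0}
    - {"dp":[-7,1,74],"twist":0}

```text
clock: 4.65
ee_pos: [0.5245, -0.3062, 0.0938]
tool_rot: [[0.208, 0.978, -0.004], [0.978, -0.208, 0.002], [0.001, -0.004, -1.0]]
wrist_force: [-0.2, 0.7, 1.2]
gripper_width: 0.0512
```

drive_tool:
  steps:
    - {"dp":[0,0,0],"twist":0}
    - {"dp":[0,0,0],"twist":0}
    - {"dp":[0,0,0],"twist":0}
    - {"dp":[0,0,0],"twist":0}
    - {"dp":[0,0,0],"twist":0}
  grip: 0
  force: 30

```text
clock: 5.28
ee_pos: [0.5229, -0.308, 0.0971]
tool_rot: [[0.211, 0.978, -0.005], [0.978, -0.211, 0.003], [0.002, -0.005, -1.0]]
wrist_force: [-6.5, 2.6, 6.2]
gripper_width: 0.0128
```

drive_tool:
  steps:
    - {"dp":[5,0,0],"twist":0}
    - {"dp":[13,0,0],"twist":0}
    - {"dp":[21,0,0],"twist":0}
    - {"dp":[29,0,0],"twist":0}
    - {"dp":[37,0,0],"twist":0}
    - {"dp":[42,0,0],"twist":0}
    - {"dp":[46,0,0],"twist":0}
    - {"dp":[47,0,0],"twist":0}
    - {"dp":[47,0,0],"twist":0}

```text
clock: 6.4
ee_pos: [0.5328, -0.2631, 0.0971]
tool_rot: [[0.211, 0.978, -0.004], [0.978, -0.211, 0.001], [-0.0, -0.005, -1.0]]
wrist_force: [-5.3, -0.1, 5.0]
gripper_width: 0.0128
```

```bash
python3 - <<'E'
from go import *
go(); print(L(RUN,monitor.sense()['ee_pos']))
im,m=snap('top','t2.png'); crop(im,290,120,410,240,6,'t2c.png')
im,m=snap('wrist','w2.png')
E
```

```text
at [ 0.5328 -0.2631  0.0971] yaw_y -12.2 F [-5.3 -0.1  5. ] w 0.0128 q [-0.2   0.53  0.74  1.86 -0.44  0.93  0.53] t 6.4
[ -2.86954255 -80.47903221  97.11089894]
```

drive_tool:
  steps:
    - {"dp":[3,0,0],"twist":0}
    - {"dp":[6,0,0],"twist":0}
    - {"dp":[6,0,0],"twist":0}
    - {"dp":[6,0,0],"twist":0}

```text
clock: 7.0
ee_pos: [0.5329, -0.2622, 0.0972]
tool_rot: [[0.214, 0.977, -0.004], [0.977, -0.214, -0.007], [-0.007, -0.002, -1.0]]
wrist_force: [-6.0, -5.7, 1.9]
gripper_width: 0.0128
```

```bash
python3 - <<'E'
from go import *
go(); print(L(RUN,monitor.sense()['ee_pos']))
im,m=snap('top','t3.png'); crop(im,300,150,400,225,7.5,'t3c.png')
E
```

```text
at [ 0.5329 -0.2622  0.0972] yaw_y -12.3 F [-6.  -5.7  1.9] w 0.0128 q [-0.21  0.52  0.74  1.87 -0.43  0.92  0.52] t 7.0
[ -2.91790062 -79.57644615  97.20510827]
```

drive_tool:
  steps:
    - {"dp":[-5,0,0],"twist":0}
    - {"dp":[-5,0,0],"twist":0}

```text
clock: 7.3
ee_pos: [0.5328, -0.2626, 0.0971]
tool_rot: [[0.212, 0.977, -0.004], [0.977, -0.212, 0.0], [-0.0, -0.004, -1.0]]
wrist_force: [-6.0, -0.4, 5.5]
gripper_width: 0.0129
```

drive_tool:
  steps:
    - {"dp":[0,0,0],"twist":0}
    - {"dp":[0,0,0],"twist":0}
    - {"dp":[0,0,0],"twist":0}
    - {"dp":[0,0,-25],"twist":0}
    - {"dp":[0,0,-70],"twist":0}
    - {"dp":[0,0,-120],"twist":8}
    - {"dp":[0,0,-160],"twist":17}
    - {"dp":[0,0,-180],"twist":25}
    - {"dp":[0,0,-180],"twist":35}
    - {"dp":[0,0,-180],"twist":45}
  grip: 0.6

```text
clock: 8.55
ee_pos: [0.5366, -0.2606, 0.2767]
tool_rot: [[0.842, 0.539, 0.002], [0.539, -0.842, 0.0], [0.001, 0.001, -1.0]]
wrist_force: [0.3, 0.2, 0.1]
gripper_width: 0.0514
```

```bash
python3 - <<'E'
from go import *
S=(.565,.0394,-.395)
p=W(S,(-23,0,290)); go(p,-112.6)
im,m=snap('top','t4.png'); crop(im,205,145,265,245,8,'t4c.png')
E
```

```text
dp [ 172.7 -256.2  -13.2]
twist [np.float64(55.2), np.float64(-124.8)]
at [ 0.5366 -0.2606  0.2767] yaw_y -57.4 F [0.3 0.2 0.1] w 0.0514 q [-0.44  0.37  1.04  1.71 -0.34  1.25 -0.32] t 8.55
```

drive_tool:
  steps:
    - {"dp":[20,-30,-8],"twist":8}
    - {"dp":[48,-72,-13],"twist":17}
    - {"dp":[76,-114,-13],"twist":26}
    - {"dp":[104,-156,-13],"twist":35}
    - {"dp":[132,-198,-13],"twist":44}
    - {"dp":[160,-238,-13],"twist":52}
    - {"dp":[173,-256,-13],"twist":55.2}
    - {"dp":[173,-256,-13],"twist":55.2}

```text
clock: 9.6
ee_pos: [0.5422, 0.0511, 0.2888]
tool_rot: [[0.928, -0.371, -0.0], [-0.371, -0.928, -0.001], [0.0, 0.001, -1.0]]
wrist_force: [0.2, -0.9, 1.0]
gripper_width: 0.0511
```

```bash
python3 - <<'E'
from go import *
S=(.565,.0394,-.395)
im,m=snap('wrist','w5.png'); go(W(S,(-23,0,290)),-112.6)
for p in [(17,31,5),(17,-31,5),(-17,31,34),(-17,-31,34),(-23,0,170),(-17,0,0)]: print(p,proj(m,W(S,p))[0])
E
```

```text
dp [ 1.6 -0.5 -1. ]
twist [np.float64(0.6), np.float64(-179.4)]
at [0.5421 0.0484 0.289 ] yaw_y -112.0 F [-0.5 -1.4  0.2] w 0.0517 q [-1.27  0.32  1.34  1.82 -0.33  1.26 -1.8 ] t 9.65
(17, 31, 5) [228.61236836 114.81729505]
(17, -31, 5) [278.44400778 115.35010486]
(-17, 31, 34) [227.23964555 145.78572261]
(-17, -31, 34) [279.27001365 146.32553619]
(-23, 0, 170) [253.29586312 180.26637134]
(-17, 0, 0) [253.24404225 141.80970102]
```

```bash
python3 - <<'E'
from go import *
im=rgb('w5.png'); crop(im,180,75,310,210,5.8,'w5c.png')
E
python3 - <<'E'
from go import *
m=optics.camera_model('wrist'); c=lambda u,v:np.array([180+u/5.8-.4,75+v/5.8-.4])
ob=[(m,c(35,208),(60,60,4)),(m,c(567,50),(60,-60,4)),(m,c(697,578),(-60,-60,4)),(m,c(202,714),(-60,60,4))]
x,r=fit(ob,[.5537,.058,-.1]);print('pad',np.round(x,4),np.degrees(x[2]),r.tolist())
ob=[(m,c(288,236),(17,31,9)),(m,c(585,236),(17,-31,9)),(m,c(592,422),(-17,-31,38)),(m,c(282,422),(-17,31,38)),(m,c(441,620),(-23,0,174)),
(m,c(441,548),(-12,0,174)),(m,c(441,692),(-34,0,174))]
x,r=fit(ob,[.565,.039,-.4]);print('scoop',np.round(x,4),np.degrees(x[2]),r.tolist())
go(W(x,(-23,0,200)),np.degrees(x[2])-90)
print(W(x,(-23,0,154)))
E
```

```text
pad [ 0.5522  0.057  -0.1069] -6.1248545232489775 [[-1.3, -0.3], [0.5, -0.8], [1.3, 0.5], [-0.5, 0.9]]
scoop [ 0.5642  0.0379 -0.3857] -22.10031218226445 [[0.4, 0.2], [-0.5, 0.2], [-0.6, -0.6], [0.4, -0.6], [0.1, 0.3], [0.1, -0.7], [0.0, 1.0]]
dp [ 1.4  1.3 89. ]
twist [np.float64(0.1), np.float64(-179.9)]
at [0.5421 0.0484 0.289 ] yaw_y -112.0 F [-0.5 -1.4  0.2] w 0.0517 q [-1.27  0.32  1.34  1.82 -0.33  1.26 -1.8 ] t 9.65
[0.5428566  0.04654978 0.154     ]
```

drive_tool:
  steps:
    - {"dp":[1.4,1.3,15],"twist":0.1}
    - {"dp":[1.4,1.3,45],"twist":0.1}
    - {"dp":[1.4,1.3,80],"twist":0.1}
    - {"dp":[1.4,1.3,110],"twist":0.1}
    - {"dp":[1.4,1.3,128],"twist":0.1}
    - {"dp":[1.4,1.3,131],"twist":0.1}
    - {"dp":[1.4,1.3,131],"twist":0.1}

```text
clock: 10.52
ee_pos: [0.5435, 0.0456, 0.1587]
tool_rot: [[0.924, -0.382, 0.001], [-0.382, -0.924, 0.0], [0.001, -0.0, -1.0]]
wrist_force: [0.2, -0.6, 0.4]
gripper_width: 0.051
```

drive_tool:
  steps:
    - {"dp":[0,0,0],"twist":0}
    - {"dp":[0,0,0],"twist":0}
    - {"dp":[0,0,0],"twist":0}
    - {"dp":[0,0,0],"twist":0}
    - {"dp":[0,0,0],"twist":0}
    - {"dp":[0,0,0],"twist":0}
  grip: 0
  force: 30

```text
clock: 11.28
ee_pos: [0.5439, 0.0469, 0.159]
tool_rot: [[0.925, -0.38, 0.002], [-0.38, -0.925, 0.001], [0.001, -0.002, -1.0]]
wrist_force: [-0.6, 1.4, 5.7]
gripper_width: 0.0154
```

```bash
python3 - <<'E'
from go import *
im,m=snap('wrist','w6.png'); go();snap('side','s6.png')
E
```

```text
at [0.5439 0.0469 0.159 ] yaw_y -112.4 F [-0.7  1.1  5.4] w 0.0147 q [-1.08  0.48  1.14  1.95 -0.51  1.04 -1.67] t 11.325
```

drive_tool:
  steps:
    - {"dp":[-3,0,1],"twist":0}
    - {"dp":[-6,0,1.5],"twist":0}
    - {"dp":[-10,0,2],"twist":0}
    - {"dp":[-10,0,2],"twist":0}

```text
clock: 11.88
ee_pos: [0.5373, 0.0492, 0.1587]
tool_rot: [[0.925, -0.381, 0.008], [-0.381, -0.925, -0.001], [0.008, -0.002, -1.0]]
wrist_force: [2.2, -0.0, 9.7]
gripper_width: 0.0148
```

```bash
python3 - <<'E'
from go import *
im,m=snap('wrist','w7.png'); go();im2,_=snap('side','s7.png'); crop(im2,190,130,300,230,6,'s7c.png')
E
```

```text
at [0.5374 0.0492 0.1587] yaw_y -112.4 F [ 1.5 -0.6  9.6] w 0.0148 q [-1.11  0.46  1.16  1.97 -0.5   1.02 -1.68] t 11.925
```

drive_tool:
  steps:
    - {"dp":[0,0,-5],"twist":0}
    - {"dp":[0,0,-20],"twist":0}
    - {"dp":[0,0,-50],"twist":0}
    - {"dp":[0,0,-85],"twist":0}
    - {"dp":[0,0,-110],"twist":0}
    - {"dp":[0,0,-115],"twist":0}
    - {"dp":[0,0,-115],"twist":0}
  force: 60

```text
clock: 12.85
ee_pos: [0.533, 0.0503, 0.2705]
tool_rot: [[0.925, -0.381, -0.001], [-0.381, -0.925, 0.0], [-0.001, 0.0, -1.0]]
wrist_force: [0.4, -0.1, -2.1]
gripper_width: 0.0139
```

```bash
python3 - <<'E'
from go import *
im,m=snap('wrist','w8.png'); go(W(JAR,(-36,0,290)),-98)
crop(im,200,100,310,200,7,'w8c.png'); im2,_=snap('side','s8.png'); crop(im2,190,80,300,200,6,'s8c.png')
E
```

```text
dp [ -94.6 -223.9  -20. ]
twist [np.float64(-14.4), np.float64(165.6)]
at [0.5326 0.0504 0.27  ] yaw_y -112.4 F [-0.7  0.2 -1.9] w 0.0138 q [-1.29  0.32  1.34  1.86 -0.33  1.22 -1.81] t 12.9
```

```bash
cat > tilt.py <<'E'
from go import *
# tool frame: x=scoop x, y = -scoop y , z = down. pivot (grip) local (-23,0,g)
def sc2w(s,par,p):
    th,psi,g,oy,ox=par  # pitch front-up th, yaw psi, grip height g(mm), lateral
    p=np.array(p,float)-[-23,0,g]
    c,sn=np.cos(th),np.sin(th)
    q=np.array([p[0]*c-p[2]*sn, p[1], p[0]*sn+p[2]*c])
    c,sn=np.cos(psi),np.sin(psi)
    q=np.array([q[0]*c-q[1]*sn,q[0]*sn+q[1]*c,q[2]])
    t=np.array([q[0]+ox,-q[1]+oy,-q[2]])/1000
    return np.array(s['ee_pos'])+np.array(s['tool_rot'])@t
def fittilt(s,m,ob):
    f=lambda x: np.concatenate([proj(m,sc2w(s,(x[0],x[1],x[2],x[3],0),p))[0]-uv for uv,p in ob]+[[(x[2]-154)*.3]])
    r=least_squares(f,[0.03,0,154,0]); x=r.x
    print('pitch %.2f yaw %.2f g %.1f oy %.1f'%(np.degrees(x[0]),np.degrees(x[1]),x[2],x[3]),np.round(r.fun,1)); return x
E
python3 - <<'E'
from tilt import *
s=monitor.sense(); m=optics.camera_model('wrist')
c=lambda u,v:np.array([200+u/7-.4,100+v/7-.4])
ob=[(c(112,200),(17,31,5)),(c(617,200),(17,-31,5)),(c(98,518),(-17,31,34)),(c(636,518),(-17,-31,34))]
fittilt(s,m,ob)
# baseline on the pad (w6)
E
```

```text
pitch 0.22 yaw 0.16 g 154.2 oy -1.8 [ 0.4 -0.3 -0.1 -0.5  0.2  0.6 -0.5  0.4  0.1]
```

```bash
python3 - <<'E'
from go import *
for n in ('w6','w7','w8'):
    im=rgb(n+'.png').astype(float).mean(2)
    seg=im[110:190,225:245].mean(1); print(n,np.round(seg[10:75]).astype(int).tolist())
E
```

```text
w6 [52, 52, 52, 52, 52, 53, 54, 55, 56, 70, 119, 180, 208, 220, 229, 237, 241, 242, 242, 241, 241, 242, 242, 242, 241, 240, 241, 243, 243, 244, 244, 244, 243, 242, 242, 243, 244, 243, 230, 192, 152, 141, 141, 143, 153, 178, 184, 135, 106, 104, 105, 105, 106, 111, 143, 200, 226, 193, 111, 63, 60, 59, 59, 59, 59]
w7 [52, 52, 56, 76, 110, 134, 139, 140, 146, 159, 174, 184, 188, 192, 204, 217, 230, 238, 241, 241, 243, 244, 244, 245, 245, 244, 243, 242, 243, 245, 245, 245, 243, 234, 204, 158, 142, 145, 159, 175, 159, 121, 106, 106, 106, 107, 107, 109, 131, 188, 231, 221, 141, 73, 59, 58, 58, 58, 57, 57, 57, 57, 57, 57, 56]
w8 [53, 53, 52, 53, 53, 54, 57, 73, 121, 171, 187, 191, 199, 210, 221, 229, 231, 230, 231, 231, 232, 231, 230, 229, 231, 233, 233, 233, 235, 234, 233, 232, 232, 234, 236, 234, 224, 190, 148, 131, 130, 132, 141, 158, 157, 118, 98, 97, 98, 98, 98, 103, 133, 184, 210, 174, 101, 61, 58, 58, 58, 58, 58, 58, 58]
```

drive_tool:
  steps:
    - {"dp":[8,0,30],"twist":0}
    - {"dp":[8,0,75],"twist":0}
    - {"dp":[8,0,105],"twist":0}
    - {"dp":[8,0,112],"twist":0}
    - {"dp":[8,0,115],"twist":0}
    - {"dp":[8,0,116],"twist":0}
    - {"dp":[8,0,116],"twist":0}
  force: 20

```text
clock: 13.82
ee_pos: [0.5424, 0.046, 0.1592]
tool_rot: [[0.924, -0.382, -0.0], [-0.382, -0.924, 0.002], [-0.001, -0.001, -1.0]]
wrist_force: [-7.6, 0.5, 24.7]
gripper_width: 0.0136
```

drive_tool:
  steps:
    - {"dp":[-4,0,1],"twist":0}
    - {"dp":[-9,0,1.5],"twist":0}
    - {"dp":[-14,0,2],"twist":0}
    - {"dp":[-18,0,2.5],"twist":0}
    - {"dp":[-18,0,2.5],"twist":0}
    - {"dp":[-18,0,2.5],"twist":0}

```text
clock: 14.58
ee_pos: [0.5322, 0.0513, 0.1585]
tool_rot: [[0.924, -0.382, 0.015], [-0.382, -0.924, -0.002], [0.015, -0.004, -1.0]]
wrist_force: [-0.1, -2.5, 22.2]
gripper_width: 0.0141
```

```bash
cat >> tilt.py <<'E'
def backrow(im,ranges=((222,240),)):
    g=im.astype(float).mean(2)
    return g
E
python3 - <<'E'
from go import *
im,m=snap('wrist','w9.png'); go()
g=im.astype(float).mean(2)[110:190,225:245].mean(1); print(np.round(g).astype(int).tolist())
E
```

```text
at [0.5323 0.0513 0.1585] yaw_y -112.5 F [ 0.8 -2.2 21.4] w 0.0143 q [-1.13  0.45  1.17  1.99 -0.49  1.01 -1.7 ] t 14.625
[50, 50, 50, 49, 49, 49, 49, 49, 48, 49, 49, 57, 89, 125, 138, 138, 138, 139, 141, 145, 152, 164, 177, 192, 204, 214, 219, 221, 227, 235, 237, 236, 238, 242, 240, 237, 235, 237, 243, 244, 241, 236, 226, 200, 160, 144, 150, 171, 183, 149, 114, 106, 106, 106, 106, 107, 112, 144, 204, 233, 220, 129, 63, 57, 57, 57, 57, 56, 56, 56, 56, 56, 56, 56, 56, 56, 56, 56, 55, 56]
```

drive_tool:
  steps:
    - {"dp":[0,0,-5],"twist":0}
    - {"dp":[0,0,-15],"twist":0}
    - {"dp":[0,0,-35],"twist":0}
    - {"dp":[0,0,-55],"twist":0}
    - {"dp":[0,0,-60],"twist":0}
    - {"dp":[0,0,-60],"twist":0}
  force: 60

```text
clock: 15.38
ee_pos: [0.5246, 0.0543, 0.2131]
tool_rot: [[0.925, -0.38, 0.001], [-0.38, -0.925, 0.001], [0.001, -0.001, -1.0]]
wrist_force: [0.4, 0.1, -1.7]
gripper_width: 0.0141
```

```bash
python3 - <<'E'
from go import *
im,m=snap('wrist','w10.png'); go()
crop(im,200,100,310,200,7,'w10c.png')
E
```

```text
at [0.5241 0.0542 0.2125] yaw_y -112.4 F [-0.7  0.5 -1.9] w 0.014 q [-1.23  0.37  1.27  1.94 -0.39  1.11 -1.77] t 15.425
```

```bash
python3 - <<'E'
from go import *
p=W(JAR,(-25,0,310)); go(p,-98)
E
```

```text
dp [ -74.6 -226.3  -97.4]
twist [np.float64(-14.4), np.float64(165.6)]
at [0.5241 0.0542 0.2125] yaw_y -112.4 F [-0.7  0.5 -1.9] w 0.014 q [-1.23  0.37  1.27  1.94 -0.39  1.11 -1.77] t 15.425
```

drive_tool:
  steps:
    - {"dp":[0,0,-30],"twist":0}
    - {"dp":[0,0,-65],"twist":-2}
    - {"dp":[-5,-15,-90],"twist":-5}
    - {"dp":[-15,-45,-97],"twist":-8}
    - {"dp":[-30,-90,-97],"twist":-11}
    - {"dp":[-47,-140,-97],"twist":-14}
    - {"dp":[-62,-185,-97],"twist":-14.4}
    - {"dp":[-72,-216,-97],"twist":-14.4}
    - {"dp":[-74.6,-226,-97],"twist":-14.4}
    - {"dp":[-74.6,-226,-97],"twist":-14.4}

```text
clock: 16.68
ee_pos: [0.5407, 0.2917, 0.3081]
tool_rot: [[0.991, -0.137, -0.002], [-0.137, -0.991, -0.002], [-0.001, 0.003, -1.0]]
wrist_force: [-0.5, -0.2, -1.9]
gripper_width: 0.0139
```

```bash
python3 - <<'E'
from go import *
im,m=snap('wrist','w11.png');snap('side','s11.png'); p=W(JAR,(-25,0,310)); go(p,-98)
for q in [(45,34,122),(45,-34,122),(-45,-34,122),(-45,34,122)]: print(q,proj(m,W(JAR,q))[0])
E
```

```text
dp [-0.8 -2.9 -0.8]
twist [np.float64(-0.2), np.float64(179.8)]
at [0.5416 0.2889 0.3092] yaw_y -98.2 F [ 0.2 -0.2 -2.2] w 0.0142 q [-1.43  0.46  1.17  1.63 -0.43  1.35 -1.91] t 16.775
(45, 34, 122) [215.28629588  92.28271061]
(45, -34, 122) [287.15373233  92.19310374]
(-45, -34, 122) [284.71253527 183.83882981]
(-45, 34, 122) [218.23938076 183.9463218 ]
```

```bash
python3 - <<'E'
from go import *
im=rgb('w11.png'); crop(im,200,50,305,215,4.8,'w11c.png')
E
python3 - <<'E'
from tilt import *
s=monitor.sense(); m=optics.camera_model('wrist')
c=lambda u,v:np.array([200+u/4.8-.4,50+v/4.8-.4])
ob=[(m,c(50,186),(48,37,122)),(m,c(438,186),(48,-37,122)),(m,c(425,668),(-48,-37,122)),(m,c(68,668),(-48,37,122)),
(m,c(65,40),(78,37,106)),(m,c(424,40),(78,-37,106)),(m,c(90,752),(-78,37,94)),(m,c(406,752),(-78,-37,94))]
x,r=fit(ob,JAR);print('jar',np.round(x,4),np.degrees(x[2]),r.tolist())
t=fittilt(s,m,[(c(88,380),(17,31,5)),(c(422,380),(17,-31,5)),(c(72,592),(-17,31,34)),(c(436,592),(-17,-31,34))])
w=sc2w(s,(*t,0),(0,0,10)); print('pan in jar',L(x,w), 'yaw rel jar', np.degrees(np.arctan2(s['tool_rot'][1][0],s['tool_rot'][0][0])+t[1]-x[2]))
w=sc2w(s,(*t,0),(-23,0,150)); print('grip in jar',L(x,w))
E
```

```text
jar [ 0.5653  0.2883 -0.1404] -8.042924828145683 [[1.5, 1.9], [-1.2, 1.8], [-1.2, -1.2], [1.2, -1.0], [-0.9, -0.2], [1.0, -0.4], [0.2, 0.0], [-0.3, -0.1]]
pitch 0.01 yaw -0.05 g 157.8 oy -1.1 [-0.6 -0.7  0.5 -0.6  0.4  0.8 -0.2  0.8  1.2]
pan in jar [ -0.6682548   -1.85693646 161.30303564] yaw rel jar -0.15627021180916084
grip in jar [-23.61427181  -1.58786849 301.31163504]
```

```bash
cat >> h.py <<'E'
def snap(n,f):
    m=optics.camera_model(n); im=optics.snapshot(n)
    cv2.imwrite('pics/'+f,im[:,:,::-1]); return im,m
E
python3 - <<'E'
from go import *
go(); im,m=snap('wrist','w12.png'); crop(im,200,50,305,215,4.8,'w12c.png'); go()
E
```

```text
at [0.5416 0.2889 0.3092] yaw_y -98.2 F [ 0.2 -0.2 -2.2] w 0.0142 q [-1.43  0.46  1.17  1.63 -0.43  1.35 -1.91] t 16.775
at [0.5418 0.2886 0.3095] yaw_y -98.2 F [ 0.3 -1.  -1.3] w 0.0138 q [-1.43  0.46  1.17  1.63 -0.43  1.35 -1.91] t 16.825
```

```bash
python3 - <<'E'
from tilt import *
s=monitor.sense(); m=optics.camera_model('wrist')
c=lambda u,v:np.array([200+u/4.8-.4,50+v/4.8-.4])
ob=[(m,c(37,193),(48,37,122)),(m,c(425,193),(48,-37,122)),(m,c(414,670),(-48,-37,122)),(m,c(57,672),(-48,37,122)),
(m,c(52,46),(78,37,106)),(m,c(410,46),(78,-37,106)),(m,c(80,757),(-78,37,94)),(m,c(397,757),(-78,-37,94))]
x,r=fit(ob,JAR);print('jar',np.round(x,4),np.degrees(x[2]),r.tolist())
t=fittilt(s,m,[(c(88,380),(17,31,5)),(c(422,380),(17,-31,5)),(c(72,592),(-17,31,34)),(c(436,592),(-17,-31,34))])
w=sc2w(s,(*t,0),(0,0,10)); print('pan in jar',L(x,w), 'yaw rel jar', np.degrees(np.arctan2(s['tool_rot'][1][0],s['tool_rot'][0][0])+t[1]-x[2]))
w=sc2w(s,(*t,0),(-23,0,150)); print('grip in jar',L(x,w),L(x,s['ee_pos']))
E
```

```text
jar [ 0.5648  0.2907 -0.139 ] -7.961506743052851 [[1.5, 1.8], [-1.3, 1.5], [-1.3, -0.7], [1.3, -0.8], [-0.9, -0.1], [1.1, -0.4], [0.3, -0.1], [-0.5, -0.3]]
pitch 0.01 yaw -0.05 g 157.8 oy -1.2 [-0.6 -0.7  0.5 -0.6  0.4  0.8 -0.2  0.8  1.2]
pan in jar [  0.44122738  -4.38220948 161.65449128] yaw rel jar -0.28214771622426993
grip in jar [-22.53080629  -4.17701428 301.65893251] [-22.53394137  -5.32499551 309.50067764]
```

drive_tool:
  steps:
    - {"dp":[0,-4.4,0],"twist":-0.3}
    - {"dp":[0,-4.4,0],"twist":-0.3}
    - {"dp":[0,-4.4,15],"twist":-0.3}
    - {"dp":[0,-4.4,35],"twist":-0.3}
    - {"dp":[0,-4.4,50],"twist":-0.3}
    - {"dp":[0,-4.4,50],"twist":-0.3}
    - {"dp":[0,-4.4,50],"twist":-0.3}
  force: 25

```text
clock: 17.7
ee_pos: [0.5422, 0.2956, 0.2595]
tool_rot: [[0.991, -0.134, 0.0], [-0.134, -0.991, -0.0], [0.0, 0.0, -1.0]]
wrist_force: [-0.5, 0.2, -1.3]
gripper_width: 0.0139
```

```bash
python3 - <<'E'
from go import *
go(); im,m=snap('wrist','w13.png'); crop(im,200,50,305,215,4.8,'w13c.png')
E
```

```text
at [0.5422 0.2956 0.2595] yaw_y -97.7 F [-0.5  0.2 -1.3] w 0.0139 q [-1.4   0.5   1.13  1.68 -0.47  1.27 -1.88] t 17.7
```

drive_tool:
  steps:
    - {"dp":[0,3,0],"twist":0}
    - {"dp":[0,3,0],"twist":0}
    - {"dp":[-5,3,0],"twist":0}
    - {"dp":[-12,3,0],"twist":0}
    - {"dp":[-16,3,0],"twist":0}
    - {"dp":[-20,3,0],"twist":0}
    - {"dp":[-20,3,0],"twist":0}
    - {"dp":[-20,3,0],"twist":0}
  force: 20

```text
clock: 18.75
ee_pos: [0.5225, 0.2953, 0.2598]
tool_rot: [[0.991, -0.134, 0.001], [-0.134, -0.991, 0.0], [0.001, -0.0, -1.0]]
wrist_force: [2.1, 0.9, -2.2]
gripper_width: 0.0143
```

```bash
python3 - <<'E'
from go import *
go(); im,m=snap('wrist','w14.png'); crop(im,200,50,305,215,4.8,'w14c.png'); go()
E
```

```text
at [0.5225 0.2953 0.2598] yaw_y -97.7 F [ 2.1  0.9 -2.2] w 0.0143 q [-1.47  0.46  1.16  1.72 -0.45  1.25 -1.91] t 18.75
at [0.5225 0.2953 0.2598] yaw_y -97.7 F [ 1.4 -0.2 -2.3] w 0.0141 q [-1.47  0.46  1.16  1.72 -0.45  1.25 -1.91] t 18.8
```

drive_tool:
  steps:
    - {"dp":[-3,0,0],"twist":0}
    - {"dp":[-6,0,0],"twist":0}
    - {"dp":[-8,0,0],"twist":0}
    - {"dp":[-8,0,0],"twist":0}
    - {"dp":[0,0,0],"twist":0}
    - {"dp":[10,0,0],"twist":0}
    - {"dp":[15,0,0],"twist":0}
    - {"dp":[15,0,0],"twist":0}
    - {"dp":[15,0,0],"twist":0}

```text
clock: 19.92
ee_pos: [0.5364, 0.2933, 0.2593]
tool_rot: [[0.991, -0.134, -0.001], [-0.134, -0.991, -0.0], [-0.001, 0.0, -1.0]]
wrist_force: [-0.1, -0.2, -1.2]
gripper_width: 0.0137
```

```bash
python3 - <<'E'
from go import *
go(); im,m=snap('wrist','w15.png'); crop(im,200,50,305,215,4.8,'w15c.png'); go()
E
```

```text
at [0.5364 0.2933 0.2593] yaw_y -97.7 F [-0.1 -0.2 -1.2] w 0.0137 q [-1.42  0.49  1.14  1.69 -0.46  1.26 -1.88] t 19.925
at [0.5363 0.2934 0.2594] yaw_y -97.7 F [-0.1 -0.2 -1.9] w 0.0138 q [-1.42  0.49  1.14  1.69 -0.46  1.26 -1.88] t 19.975
```

```bash
python3 - <<'E'
from tilt import *
s=monitor.sense(); m=optics.camera_model('wrist')
c=lambda u,v:np.array([200+u/4.8-.4,50+v/4.8-.4])
t=fittilt(s,m,[(c(83,342),(17,31,5)),(c(425,342),(17,-31,5)),(c(72,564),(-17,31,34)),(c(436,564),(-17,-31,34))])
print([sc2w(s,(*t,0),p)[2] for p in [(-29,0,0),(17,0,0),(17,0,2)]])
ob=[(m,c(45,175),(45,34,122)),(m,c(455,175),(45,-34,122)),(m,c(440,698),(-45,-34,122)),(m,c(68,698),(-45,34,122))]
x,r=fit(ob,JAR);print('jar',np.round(x,4),np.degrees(x[2]),r.tolist())
w=sc2w(s,(*t,0),(0,0,10)); print('pan in jar',L(x,w), 'yaw rel jar', np.degrees(np.arctan2(s['tool_rot'][1][0],s['tool_rot'][0][0])+t[1]-x[2]))
print(L(x,s['ee_pos']))
E
```

```text
pitch 2.59 yaw 0.02 g 156.9 oy -1.2 [-0.3 -0.3  0.3 -0.3 -0.1  0.4  0.1  0.4  0.9]
[np.float64(0.10233848346587995), np.float64(0.10437594979056358), np.float64(0.10637398696222172)]
jar [ 0.5656  0.291  -0.1286] -7.370330446877539 [[0.5, 1.1], [-0.3, 0.6], [-0.2, -1.4], [0.1, -1.0]]
pan in jar [  0.12297486  -0.34491809 113.61315896] yaw rel jar -0.28462471394104627
[-29.36780049  -1.37820202 259.36786632]
```

```bash
python3 - <<'E'
from tilt import *
m=optics.camera_model('wrist'); x=(.5656,.291,-.1375)
c=lambda u,v:np.array([200+u/4.8-.4,50+v/4.8-.4])
for n,u,v in [('green',172,105),('white',172,232),('red',328,232),('orange',184,353),('blue',340,356)]:
    print(n,np.round(L(x,atz(m,c(u,v),.018)),1))
E
```

```text
green [61.3 18.6 18. ]
white [33.7 18.9 18. ]
red [ 33.9 -17.   18. ]
orange [ 6.3 16.4 18. ]
blue [  5.7 -20.3  18. ]
```

drive_tool:
  steps:
    - {"dp":[0,0,-11],"twist":0}
    - {"dp":[10,0,-11],"twist":0}
    - {"dp":[22,0,-11],"twist":0}
    - {"dp":[30,0,-11],"twist":0}
    - {"dp":[36,0,-11],"twist":0}
    - {"dp":[42,0,-11],"twist":0}
    - {"dp":[48,0,-11],"twist":0}
    - {"dp":[48,0,-11],"twist":0}
    - {"dp":[35,0,-11],"twist":0}
    - {"dp":[22,0,-11],"twist":0}
    - {"dp":[10,0,-11],"twist":0}
    - {"dp":[10,0,-11],"twist":0}

```text
clock: 21.48
ee_pos: [0.5454, 0.293, 0.2707]
tool_rot: [[0.991, -0.132, -0.0], [-0.132, -0.991, 0.001], [-0.0, -0.001, -1.0]]
wrist_force: [0.9, -0.9, -1.9]
gripper_width: 0.0141
```

```bash
python3 - <<'E'
from go import *
go(); im,m=snap('wrist','w16.png'); crop(im,200,50,305,215,4.8,'w16c.png'); go()
E
```

```text
at [0.5454 0.293  0.2707] yaw_y -97.6 F [ 0.9 -0.9 -1.9] w 0.0141 q [-1.4   0.49  1.14  1.66 -0.47  1.29 -1.88] t 21.475
at [0.5461 0.2927 0.2708] yaw_y -97.6 F [ 0.8  1.1 -1.8] w 0.0141 q [-1.4   0.49  1.14  1.66 -0.47  1.29 -1.88] t 21.525
```

drive_tool:
  steps:
    - {"dp":[-9,0,10],"twist":0}
    - {"dp":[-9,0,35],"twist":0}
    - {"dp":[-14,0,60],"twist":0}
    - {"dp":[-14,0,82],"twist":0}
    - {"dp":[-14,0,94],"twist":0}
    - {"dp":[-14,0,97],"twist":0}
    - {"dp":[-14,0,97],"twist":0}
  force: 50

```text
clock: 22.4
ee_pos: [0.5329, 0.2938, 0.1738]
tool_rot: [[0.991, -0.134, -0.0], [-0.134, -0.991, 0.0], [-0.0, -0.0, -1.0]]
wrist_force: [-0.1, -0.4, -1.4]
gripper_width: 0.0138
```

```bash
python3 - <<'E'
from go import *
go(); im,m=snap('wrist','w17.png'); crop(im,190,30,315,215,4.2,'w17c.png'); print(L((.5656,.291,-.1375),monitor.sense()['ee_pos']))
E
```

```text
at [0.5329 0.2938 0.1738] yaw_y -97.7 F [-0.1 -0.4 -1.4] w 0.0138 q [-1.37  0.57  1.06  1.79 -0.55  1.12 -1.83] t 22.4
[-32.52874653  -1.48295177 174.12632532]
```

drive_tool:
  steps:
    - {"dp":[-3,0,1],"twist":0}
    - {"dp":[-7,0,1],"twist":0}
    - {"dp":[-11,0,1],"twist":0}
    - {"dp":[-14,0,1],"twist":0}
    - {"dp":[-17,0,1],"twist":0}
    - {"dp":[-17,0,1],"twist":0}
  force: 20

```text
clock: 23.2
ee_pos: [0.5224, 0.2952, 0.1749]
tool_rot: [[0.991, -0.136, 0.015], [-0.136, -0.991, 0.0], [0.015, -0.003, -1.0]]
wrist_force: [10.1, -0.5, -3.8]
gripper_width: 0.0138
```

```bash
python3 - <<'E'
from go import *
go(); im,m=snap('wrist','w18.png'); crop(im,190,30,315,215,4.2,'w18c.png'); print(L((.5656,.291,-.1375),monitor.sense()['ee_pos']))
E
```

```text
at [0.5224 0.2952 0.1749] yaw_y -97.8 F [10.1 -0.5 -3.8] w 0.0138 q [-1.41  0.54  1.08  1.82 -0.53  1.09 -1.85] t 23.2
[-43.53546241  -1.77853636 174.9452085 ]
```

drive_tool:
  steps:
    - {"dp":[-3,0,0],"twist":0}
    - {"dp":[-6,0,0],"twist":0}
    - {"dp":[-6,0,0],"twist":0}
    - {"dp":[0,0,0],"twist":0}
    - {"dp":[8,0,0],"twist":0}
    - {"dp":[12,0,0],"twist":0}
    - {"dp":[12,0,0],"twist":0}
  force: 20

```text
clock: 24.12
ee_pos: [0.5262, 0.2947, 0.1715]
tool_rot: [[0.991, -0.134, -0.004], [-0.134, -0.991, -0.0], [-0.004, 0.001, -1.0]]
wrist_force: [-1.7, 0.2, -1.3]
gripper_width: 0.0141
```

```bash
python3 - <<'E'
from go import *
go(); im,m=snap('wrist','w19.png'); crop(im,190,30,315,215,4.2,'w19c.png'); print(L((.5656,.291,-.1375),monitor.sense()['ee_pos']))
E
```

```text
at [0.5262 0.2947 0.1715] yaw_y -97.7 F [-1.7  0.2 -1.3] w 0.0141 q [-1.38  0.56  1.06  1.8  -0.55  1.12 -1.83] t 24.125
[-39.56029396  -1.70723216 171.46105617]
```

```bash
python3 - <<'E'
from tilt import *
s=monitor.sense(); m=optics.camera_model('wrist')
c=lambda u,v:np.array([190+u/4.2-.4,30+v/4.2-.4])
t=fittilt(s,m,[(c(118,338),(17,31,5)),(c(425,338),(17,-31,5)),(c(113,533),(-17,31,34)),(c(432,533),(-17,-31,34))])
J=(.5656,.291,-.1375)
for p in [(-29,0,0),(17,0,0),(17,0,2)]: print(np.round(L(J,sc2w(s,(*t,0),p)),1))
print(t)
E
```

```text
pitch 6.22 yaw 0.07 g 159.2 oy 0.4 [ 0.2 -0.9 -0.1 -1.  -0.2  1.2  0.1  1.1  1.5]
[-28.9  -2.2  12.6]
[16.9 -2.  17.4]
[16.7 -2.  19.4]
[1.08526293e-01 1.21305635e-03 1.59156279e+02 3.88032520e-01]
```

drive_tool:
  steps:
    - {"dp":[0,0,0],"twist":0}
    - {"dp":[0,1,1],"twist":0}
    - {"dp":[4,1,3],"twist":0}
    - {"dp":[8,1,5],"twist":0}
    - {"dp":[12,1,6],"twist":0}
    - {"dp":[14,1,6.5],"twist":0}
    - {"dp":[16,1,6.5],"twist":0}
    - {"dp":[16,1,6.5],"twist":0}
  force: 100

```text
clock: 25.18
ee_pos: [0.5456, 0.291, 0.1668]
tool_rot: [[0.991, -0.134, 0.004], [-0.134, -0.991, -0.0], [0.004, -0.0, -1.0]]
wrist_force: [-0.2, -0.4, -1.6]
gripper_width: 0.0122
```

```bash
python3 - <<'E'
from go import *
go(); im,m=snap('wrist','w20.png'); crop(im,190,10,315,195,4.2,'w20c.png'); print(L((.5656,.291,-.1375),monitor.sense()['ee_pos']))
E
```

```text
at [0.5456 0.291  0.1668] yaw_y -97.7 F [-0.2 -0.4 -1.6] w 0.0122 q [-1.33  0.59  1.04  1.77 -0.56  1.11 -1.81] t 25.175
[-20.07905318  -2.73502288 166.81482728]
```

drive_tool:
  steps:
    - {"dp":[2,0,1],"twist":-1}
    - {"dp":[4,0,1.5],"twist":-2}
    - {"dp":[7,0,2],"twist":-2}
    - {"dp":[10,0,2],"twist":-2}
    - {"dp":[13,0,2],"twist":-2}
    - {"dp":[13,0,2],"twist":-2}
  force: 100

```text
clock: 25.98
ee_pos: [0.5571, 0.2894, 0.1642]
tool_rot: [[0.995, -0.099, 0.001], [-0.099, -0.995, -0.0], [0.001, 0.0, -1.0]]
wrist_force: [-0.2, -0.1, -2.5]
gripper_width: 0.0123
```

```bash
python3 - <<'E'
from go import *
go(); im,m=snap('wrist','w21.png'); crop(im,190,10,315,195,4.2,'w21c.png'); print(L((.5656,.291,-.1375),monitor.sense()['ee_pos']))
E
```

```text
at [0.5571 0.2894 0.1642] yaw_y -95.7 F [-0.2 -0.1 -2.5] w 0.0123 q [-1.3   0.61  1.02  1.74 -0.57  1.12 -1.76] t 25.975
[ -8.46851031  -2.70277166 164.20054715]
```

drive_tool:
  steps:
    - {"dp":[2,-1,0],"twist":0}
    - {"dp":[4,-1,0.5],"twist":0}
    - {"dp":[6,-1,0.5],"twist":0}
    - {"dp":[8,-1,0.5],"twist":0}
    - {"dp":[10,-1,0.5],"twist":0}
    - {"dp":[10,-1,0.5],"twist":0}
  force: 100

```text
clock: 26.78
ee_pos: [0.5664, 0.2897, 0.1635]
tool_rot: [[0.995, -0.099, -0.0], [-0.099, -0.995, 0.0], [-0.0, -0.0, -1.0]]
wrist_force: [-1.8, 0.3, -2.3]
gripper_width: 0.0126
```

```bash
python3 - <<'E'
from go import *
go(); im,m=snap('wrist','w22.png'); crop(im,190,10,315,195,4.2,'w22c.png'); print(L((.5656,.291,-.1375),monitor.sense()['ee_pos']))
E
```

```text
at [0.5664 0.2897 0.1635] yaw_y -95.7 F [-1.8  0.3 -2.3] w 0.0126 q [-1.27  0.62  1.01  1.72 -0.58  1.13 -1.76] t 26.775
[  0.89543913  -1.18346544 163.48118738]
```

drive_tool:
  steps:
    - {"dp":[-1,0,0],"twist":0}
    - {"dp":[-3,0,-1],"twist":0}
    - {"dp":[-6,0,-1],"twist":0}
    - {"dp":[-9,0,-1],"twist":0}
    - {"dp":[-12,0,-1],"twist":0}
    - {"dp":[-14,0,-2],"twist":0}
    - {"dp":[-16,0,-3],"twist":0}
    - {"dp":[-16,0,-3],"twist":0}

```text
clock: 27.82
ee_pos: [0.5505, 0.2914, 0.1667]
tool_rot: [[0.995, -0.099, 0.0], [-0.099, -0.995, 0.0], [0.0, -0.0, -1.0]]
wrist_force: [-0.4, 0.5, -2.7]
gripper_width: 0.0126
```

```bash
python3 - <<'E'
from go import *
go(); im,m=snap('wrist','w23.png'); crop(im,190,10,315,195,4.2,'w23c.png'); print(L((.5656,.291,-.1375),monitor.sense()['ee_pos']))
E
```

```text
at [0.5505 0.2914 0.1667] yaw_y -95.7 F [-0.4  0.5 -2.7] w 0.0126 q [-1.31  0.59  1.03  1.75 -0.56  1.12 -1.77] t 27.825
[-14.91256741  -1.7435912  166.65838443]
```

drive_tool:
  steps:
    - {"dp":[-1,0,0],"twist":0}
    - {"dp":[-4,0,-2],"twist":0}
    - {"dp":[-8,0,-4],"twist":0}
    - {"dp":[-11,0,-8],"twist":0}
    - {"dp":[-12,0,-18],"twist":0}
    - {"dp":[-12,0,-32],"twist":0}
    - {"dp":[-12,0,-50],"twist":0}
    - {"dp":[-12,0,-70],"twist":0}
    - {"dp":[-12,0,-90],"twist":0}
    - {"dp":[-12,0,-110],"twist":0}
    - {"dp":[-12,0,-126],"twist":0}
    - {"dp":[-12,0,-136],"twist":0}

```text
clock: 29.38
ee_pos: [0.5389, 0.2925, 0.3039]
tool_rot: [[0.995, -0.099, 0.001], [-0.099, -0.995, 0.001], [0.001, -0.001, -1.0]]
wrist_force: [0.5, 0.2, -1.7]
gripper_width: 0.0125
```

```bash
python3 - <<'E'
from go import *
go(W(RUN,(-95,0,290)),-102); im,m=snap('wrist','w24.png'); crop(im,190,50,315,215,4.2,'w24c.png'); go(W(RUN,(-95,0,290)),-102)
E
```

```text
dp [-33.7 463.1  13.5]
twist [np.float64(6.3), np.float64(-173.7)]
at [0.5389 0.2925 0.3039] yaw_y -95.7 F [ 0.5  0.2 -1.7] w 0.0125 q [-1.43  0.45  1.16  1.64 -0.42  1.34 -1.88] t 29.375
dp [-34.2 463.4  14. ]
twist [np.float64(6.3), np.float64(-173.7)]
at [0.5394 0.2927 0.3048] yaw_y -95.7 F [ 1.2 -0.2 -1.4] w 0.0124 q [-1.43  0.45  1.16  1.63 -0.42  1.34 -1.88] t 29.425
```

drive_tool:
  steps:
    - {"dp":[0,6,0],"twist":0}
    - {"dp":[0,20,0],"twist":0}
    - {"dp":[0,42,0],"twist":0.5}
    - {"dp":[0,72,0],"twist":1}
    - {"dp":[0,108,0],"twist":2}
    - {"dp":[0,148,0],"twist":3}
    - {"dp":[0,190,0],"twist":4}
    - {"dp":[0,234,0],"twist":5}
    - {"dp":[0,278,0],"twist":6}
    - {"dp":[0,322,0],"twist":6.3}
    - {"dp":[0,364,0],"twist":6.3}
    - {"dp":[0,400,0],"twist":6.3}

```text
clock: 30.92
ee_pos: [0.4967, -0.1097, 0.3018]
tool_rot: [[0.977, -0.212, -0.001], [-0.212, -0.977, 0.003], [-0.001, -0.003, -1.0]]
wrist_force: [0.7, 0.5, -1.5]
gripper_width: 0.0125
```

drive_tool:
  steps:
    - {"dp":[-2,24,0],"twist":0}
    - {"dp":[-6,42,0],"twist":0}
    - {"dp":[-12,54,0],"twist":0}
    - {"dp":[-20,58,0],"twist":0}
    - {"dp":[-30,58,0],"twist":0}
    - {"dp":[-42,58,0],"twist":0}
    - {"dp":[-54,58,0],"twist":0}
    - {"dp":[-66,58,0],"twist":0}
    - {"dp":[-77,58,0],"twist":0}
    - {"dp":[-86,58,0],"twist":0}
    - {"dp":[-92,58,0],"twist":0}
    - {"dp":[-94,58,0],"twist":0}

```text
clock: 32.42
ee_pos: [0.3947, -0.1426, 0.3023]
tool_rot: [[0.978, -0.207, -0.0], [-0.207, -0.978, 0.001], [-0.0, -0.001, -1.0]]
wrist_force: [0.4, -0.1, -2.1]
gripper_width: 0.0121
```

```bash
python3 - <<'E'
from go import *
print(L(RUN,monitor.sense()['ee_pos'])); go(W(RUN,(-165,0,270)),-102); im,m=snap('wrist','w25.png');go(W(RUN,(-165,0,270)),-102)
E
```

```text
[-163.20514602    8.2188578   302.3159133 ]
dp [-1.8  8.2 32.3]
twist [np.float64(0.1), np.float64(-179.9)]
at [ 0.3947 -0.1426  0.3023] yaw_y -101.9 F [ 0.4 -0.1 -2.1] w 0.0121 q [-0.87 -0.36  0.93  2.05  0.29  1.33 -1.82] t 32.425
dp [-1.8  8.2 32.4]
twist [np.float64(0.0), np.float64(-180.0)]
at [ 0.3947 -0.1427  0.3024] yaw_y -102.0 F [-0.1 -0.1 -1.1] w 0.0125 q [-0.87 -0.36  0.93  2.05  0.29  1.33 -1.82] t 32.475
```

drive_tool:
  steps:
    - {"dp":[0,3,4],"twist":0}
    - {"dp":[0,6,14],"twist":0}
    - {"dp":[0,8,26],"twist":0}
    - {"dp":[0,8,31],"twist":0}
    - {"dp":[0,8,32],"twist":0}
    - {"dp":[0,8,32],"twist":0}

```text
clock: 33.22
ee_pos: [0.3935, -0.1506, 0.2707]
tool_rot: [[0.978, -0.207, 0.0], [-0.207, -0.978, -0.0], [0.0, 0.0, -1.0]]
wrist_force: [0.5, 0.6, -1.1]
gripper_width: 0.0127
```

```bash
python3 - <<'E'
from go import *
go(); im,m=snap('wrist','w26.png'); crop(im,170,20,350,200,3.3,'w26c.png'); snap('side','s26.png');print(L(RUN,monitor.sense()['ee_pos']))
E
```

```text
at [ 0.3935 -0.1506  0.2707] yaw_y -102.0 F [ 0.5  0.6 -1.1] w 0.0127 q [-0.88 -0.33  0.99  2.09  0.29  1.25 -1.79] t 33.225
[-1.62519538e+02  1.98591455e-01  2.70900417e+02]
```

drive_tool:
  steps:
    - {"dp":[5,0,0],"twist":0}
    - {"dp":[17,0,0],"twist":0}
    - {"dp":[37,0,0],"twist":0}
    - {"dp":[60,0,0],"twist":0}
    - {"dp":[0,0,0],"twist":0}
    - {"dp":[0,0,0],"twist":0}
    - {"dp":[0,0,0],"twist":0}

```text
clock: 34.2
ee_pos: [0.3934, -0.1506, 0.2707]
tool_rot: [[0.978, -0.208, 0.001], [-0.208, -0.978, 0.001], [0.001, -0.001, -1.0]]
wrist_force: [0.4, -0.3, -1.3]
gripper_width: 0.0123
```

```bash
python3 - <<'E'
from go import *
go(); im,m=snap('wrist','w27.png'); crop(im,170,0,350,200,3,'w27c.png'); snap('side','s27.png');print(L(RUN,monitor.sense()['ee_pos']))
E
```

```text
at [ 0.3934 -0.1506  0.2707] yaw_y -102.0 F [ 0.4 -0.3 -1.3] w 0.0123 q [-0.93 -0.36  1.01  2.09  0.32  1.26 -1.82] t 34.2
[-1.61851435e+02  1.69671223e-01  2.71160605e+02]
```

```bash
python3 - <<'E'
from go import *
go((.5389,.2925,.306),-94.5); go((.50,-.11,.306),-102)
E
```

```text
dp [  49.4 -463.7  -34.6]
twist [np.float64(-7.5), np.float64(172.5)]
at [ 0.3943 -0.1508  0.2712] yaw_y -102.0 F [ 0.7  0.2 -1.5] w 0.0126 q [-0.93 -0.36  1.02  2.09  0.32  1.26 -1.82] t 34.3
dp [ 95.  -61.9 -34.7]
twist [np.float64(0.0), np.float64(-180.0)]
at [ 0.3943 -0.1508  0.2712] yaw_y -102.0 F [ 0.7  0.2 -1.5] w 0.0126 q [-0.93 -0.36  1.02  2.09  0.32  1.26 -1.82] t 34.3
```

drive_tool:
  steps:
    - {"dp":[10,0,-20],"twist":0}
    - {"dp":[45,-15,-35],"twist":0}
    - {"dp":[85,-40,-35],"twist":0}
    - {"dp":[93,-85,-35],"twist":0}
    - {"dp":[88,-135,-35],"twist":-1}
    - {"dp":[82,-185,-35],"twist":-2}
    - {"dp":[76,-235,-35],"twist":-3}
    - {"dp":[70,-285,-35],"twist":-4}
    - {"dp":[65,-335,-35],"twist":-5}
    - {"dp":[59,-385,-35],"twist":-6}
    - {"dp":[53,-430,-35],"twist":-7}
    - {"dp":[50,-455,-35],"twist":-7.5}

```text
clock: 35.8
ee_pos: [0.5362, 0.2893, 0.3049]
tool_rot: [[0.997, -0.071, 0.001], [-0.071, -0.997, -0.002], [0.001, 0.001, -1.0]]
wrist_force: [1.1, -0.3, -2.3]
gripper_width: 0.0124
```

drive_tool:
  steps:
    - {"dp":[0,-8,0],"twist":0}
    - {"dp":[0,-8,0],"twist":0}
    - {"dp":[0,-8,0],"twist":0}
    - {"dp":[0,-8,0],"twist":0}

```text
clock: 36.3
ee_pos: [0.5377, 0.29, 0.306]
tool_rot: [[0.997, -0.081, 0.0], [-0.081, -0.997, 0.001], [-0.0, -0.001, -1.0]]
wrist_force: [0.2, 0.6, -1.8]
gripper_width: 0.0124
```

```bash
python3 - <<'E'
from go import *
go((.5389,.2925,.306),-94.5); im,m=snap('wrist','w28.png'); crop(im,190,30,320,215,4.2,'w28c.png')
E
```

```text
dp [ 0.9 -2.6  0. ]
twist [np.float64(-0.2), np.float64(179.8)]
at [0.5377 0.29   0.306 ] yaw_y -94.7 F [ 0.2  0.6 -1.8] w 0.0124 q [-1.41  0.42  1.12  1.64 -0.39  1.33 -1.88] t 36.3
```

drive_tool:
  steps:
    - {"dp":[0,0.5,20],"twist":0}
    - {"dp":[0,0.5,55],"twist":0}
    - {"dp":[0,0.5,90],"twist":0}
    - {"dp":[0,0.5,120],"twist":0}
    - {"dp":[0,0.5,135],"twist":0}
    - {"dp":[1,0.5,139],"twist":0}
    - {"dp":[4,0.5,140],"twist":0}
    - {"dp":[8,0.5,141],"twist":0}
    - {"dp":[13,0.5,142],"twist":0}
    - {"dp":[18,0.5,142],"twist":0}
    - {"dp":[22,0.5,142],"twist":0}
    - {"dp":[22,0.5,142],"twist":0}

```text
clock: 37.85
ee_pos: [0.56, 0.2896, 0.1636]
tool_rot: [[0.997, -0.078, 0.001], [-0.078, -0.997, -0.0], [0.001, 0.0, -1.0]]
wrist_force: [-1.0, -0.6, -1.3]
gripper_width: 0.0127
```

```bash
python3 - <<'E'
from go import *
go(); im,m=snap('wrist','w29.png'); crop(im,190,10,320,195,4.2,'w29c.png'); print(L((.5656,.291,-.1375),monitor.sense()['ee_pos']))
E
```

```text
at [0.56   0.2896 0.1636] yaw_y -94.5 F [-1.  -0.6 -1.3] w 0.0127 q [-1.27  0.59  0.99  1.74 -0.55  1.11 -1.76] t 37.85
[ -5.48555145  -2.04226992 163.74232682]
```

drive_tool:
  steps:
    - {"dp":[2,1,0],"twist":0}
    - {"dp":[5,1.5,0],"twist":0}
    - {"dp":[8,1.5,0],"twist":0}
    - {"dp":[11,1.5,0],"twist":0}
    - {"dp":[14,1.5,0],"twist":0}
    - {"dp":[14,1.5,0],"twist":0}

```text
clock: 38.65
ee_pos: [0.574, 0.2873, 0.1637]
tool_rot: [[0.997, -0.078, 0.002], [-0.078, -0.997, 0.0], [0.002, -0.0, -1.0]]
wrist_force: [-1.0, -0.1, -2.7]
gripper_width: 0.0121
```

```bash
python3 - <<'E'
from go import *
go(); im,m=snap('wrist','w30.png'); crop(im,190,10,320,195,4.2,'w30c.png'); print(L((.5656,.291,-.1375),monitor.sense()['ee_pos']))
E
```

```text
at [0.574  0.2873 0.1637] yaw_y -94.5 F [-1.  -0.1 -2.7] w 0.0121 q [-1.24  0.61  0.98  1.71 -0.56  1.12 -1.75] t 38.65
[  8.72273004  -2.41828981 163.82128086]
```

drive_tool:
  steps:
    - {"dp":[2,0.5,0],"twist":0}
    - {"dp":[4,0.5,0],"twist":0}
    - {"dp":[6,0.5,0],"twist":0}
    - {"dp":[8,0.5,0],"twist":0}
    - {"dp":[10,0.5,0],"twist":0}
    - {"dp":[10,0.5,0],"twist":0}

```text
clock: 39.45
ee_pos: [0.583, 0.2856, 0.1634]
tool_rot: [[0.997, -0.079, -0.0], [-0.079, -0.997, -0.001], [-0.0, 0.001, -1.0]]
wrist_force: [-1.1, -0.4, -2.1]
gripper_width: 0.0125
```

```bash
python3 - <<'E'
from go import *
go(); im,m=snap('wrist','w31.png'); crop(im,190,30,320,215,4.2,'w31c.png'); print(L((.5656,.291,-.1375),monitor.sense()['ee_pos']))
E
```

```text
at [0.583  0.2856 0.1634] yaw_y -94.5 F [-1.1 -0.4 -2.1] w 0.0125 q [-1.21  0.63  0.97  1.69 -0.56  1.13 -1.74] t 39.45
[ 17.86028608  -2.89877145 163.40955545]
```

drive_tool:
  steps:
    - {"dp":[-1,0,0],"twist":0}
    - {"dp":[-3,0,0],"twist":0}
    - {"dp":[-6,0,0],"twist":0}
    - {"dp":[-10,0,0],"twist":0}
    - {"dp":[-14,0,0],"twist":0}
    - {"dp":[-18,0,-1],"twist":0}
    - {"dp":[-21,0,-1],"twist":0}
    - {"dp":[-22,0,-1],"twist":0}
    - {"dp":[-22,0,-1],"twist":0}

```text
clock: 40.62
ee_pos: [0.5611, 0.2877, 0.1646]
tool_rot: [[0.997, -0.078, 0.0], [-0.078, -0.997, 0.0], [0.0, -0.0, -1.0]]
wrist_force: [-0.1, -0.1, -2.1]
gripper_width: 0.0127
```

```bash
python3 - <<'E'
from go import *
go(); im,m=snap('wrist','w32.png'); crop(im,190,30,320,215,4.2,'w32c.png'); print(L((.5656,.291,-.1375),monitor.sense()['ee_pos']))
E
```

```text
at [0.5611 0.2877 0.1646] yaw_y -94.5 F [-0.1 -0.1 -2.1] w 0.0127 q [-1.27  0.59  0.99  1.74 -0.54  1.11 -1.76] t 40.625
[ -3.91009045  -3.90624761 164.62711937]
```

drive_tool:
  steps:
    - {"dp":[4,0,0.5],"twist":0}
    - {"dp":[10,0,1],"twist":0}
    - {"dp":[16,0,1],"twist":0}
    - {"dp":[21,0,1],"twist":0}
    - {"dp":[24,0,1],"twist":0}
    - {"dp":[27,0,1],"twist":0}
    - {"dp":[30,0,1],"twist":0}
    - {"dp":[30,0,1],"twist":0}

```text
clock: 41.68
ee_pos: [0.5916, 0.2852, 0.1638]
tool_rot: [[0.997, -0.078, 0.001], [-0.078, -0.997, -0.0], [0.001, -0.0, -1.0]]
wrist_force: [-2.1, -0.1, -1.3]
gripper_width: 0.0123
```

```bash
python3 - <<'E'
from go import *
go(); im,m=snap('wrist','w33.png'); crop(im,190,30,320,215,4.2,'w33c.png'); print(L((.5656,.291,-.1375),monitor.sense()['ee_pos']))
E
```

```text
at [0.5916 0.2852 0.1638] yaw_y -94.5 F [-2.1 -0.1 -1.3] w 0.0123 q [-1.2   0.64  0.96  1.67 -0.57  1.14 -1.73] t 41.675
[ 26.31251603  -2.14207369 163.74821433]
```

drive_tool:
  steps:
    - {"dp":[1,0,0],"twist":0}
    - {"dp":[3,0,0],"twist":0}
    - {"dp":[5,0,0],"twist":0}
    - {"dp":[6,0,0],"twist":0}
    - {"dp":[6,0,0],"twist":0}

```text
clock: 42.35
ee_pos: [0.5969, 0.2853, 0.1641]
tool_rot: [[0.997, -0.078, -0.001], [-0.078, -0.997, 0.001], [-0.001, -0.001, -1.0]]
wrist_force: [-3.7, 0.8, 2.6]
gripper_width: 0.0122
```

```bash
python3 - <<'E'
from go import *
go(); im,m=snap('wrist','w34.png'); crop(im,190,30,320,215,4.2,'w34c.png'); print(L((.5656,.291,-.1375),monitor.sense()['ee_pos']))
E
```

```text
at [0.5969 0.2853 0.1641] yaw_y -94.5 F [-3.7  0.8  2.6] w 0.0122 q [-1.18  0.65  0.96  1.65 -0.57  1.15 -1.73] t 42.35
[ 31.74697572  -1.36365836 164.04560773]
```

drive_tool:
  steps:
    - {"dp":[1,0,0],"twist":0}
    - {"dp":[3,0,0],"twist":0}
    - {"dp":[5,0,0],"twist":0}
    - {"dp":[5,0,0],"twist":0}
  force: 120

```text
clock: 42.9
ee_pos: [0.6033, 0.2839, 0.1649]
tool_rot: [[0.997, -0.079, 0.003], [-0.079, -0.997, 0.0], [0.003, -0.0, -1.0]]
wrist_force: [-4.2, 1.0, 6.0]
gripper_width: 0.0116
```

```bash
python3 - <<'E'
from go import *
go(); im,m=snap('wrist','w35.png'); crop(im,190,30,320,215,4.2,'w35c.png'); print(L((.5656,.291,-.1375),monitor.sense()['ee_pos'])); im,m=snap('side','s35.png'); crop(im,220,115,290,175,8,'s35c.png')
E
```

```text
at [0.6033 0.2839 0.1649] yaw_y -94.5 F [-4.2  1.   6. ] w 0.0116 q [-1.17  0.65  0.96  1.64 -0.57  1.15 -1.72] t 42.9
[ 38.29330593  -1.84355129 164.94588913]
```

drive_tool:
  steps:
    - {"dp":[-2,0,0],"twist":0}
    - {"dp":[-6,0,-1],"twist":0}
    - {"dp":[-12,0,-1],"twist":0}
    - {"dp":[-18,0,-1],"twist":0}
    - {"dp":[-25,0,-1],"twist":0}
    - {"dp":[-32,0,-1],"twist":0}
    - {"dp":[-38,0,-1],"twist":0}
    - {"dp":[-42,0,-2],"twist":0}
    - {"dp":[-42,0,-2],"twist":0}

```text
clock: 44.12
ee_pos: [0.5598, 0.2881, 0.1658]
tool_rot: [[0.997, -0.078, 0.0], [-0.078, -0.997, 0.001], [-0.0, -0.001, -1.0]]
wrist_force: [0.2, 1.3, -1.9]
gripper_width: 0.0116
```

```bash
python3 - <<'E'
from go import *
go(); im,m=snap('wrist','w36.png'); crop(im,190,30,320,215,4.2,'w36c.png'); print(L((.5656,.291,-.1375),monitor.sense()['ee_pos'])); im,m=snap('side','s36.png'); crop(im,220,115,290,175,8,'s36c.png')
E
```

```text
at [0.5598 0.2881 0.1658] yaw_y -94.5 F [ 0.2  1.3 -1.9] w 0.0116 q [-1.27  0.59  0.99  1.74 -0.54  1.12 -1.76] t 44.125
[ -5.11687732  -3.71652014 165.73732749]
```

drive_tool:
  steps:
    - {"dp":[0,0,0],"twist":0}
    - {"dp":[0,0,0],"twist":0}
    - {"dp":[0,0,0],"twist":0}
  force: 20

```text
clock: 44.6
ee_pos: [0.5602, 0.2878, 0.1656]
tool_rot: [[0.997, -0.078, 0.0], [-0.078, -0.997, 0.0], [0.0, -0.0, -1.0]]
wrist_force: [-0.6, 1.1, -2.0]
gripper_width: 0.0113
```

```bash
python3 - <<'E'
from go import *
go(); im,m=snap('wrist','w37.png'); crop(im,150,30,350,280,2.3,'w37c.png')
E
```

```text
at [0.5602 0.2878 0.1656] yaw_y -94.5 F [-0.6  1.1 -2. ] w 0.0113 q [-1.27  0.59  0.99  1.74 -0.54  1.12 -1.76] t 44.6
```

drive_tool:
  steps:
    - {"dp":[0,0,0],"twist":2}
    - {"dp":[0,0,0],"twist":4}
    - {"dp":[0,0,0],"twist":6}
    - {"dp":[0,0,0],"twist":6}

```text
clock: 45.15
ee_pos: [0.56, 0.2877, 0.1655]
tool_rot: [[0.983, -0.182, -0.0], [-0.182, -0.983, -0.0], [-0.0, 0.0, -1.0]]
wrist_force: [0.9, 0.5, -1.3]
gripper_width: 0.0111
```

```bash
python3 - <<'E'
from go import *
go(); im,m=snap('wrist','w38.png'); crop(im,190,30,320,215,4.2,'w38c.png');print(L((.5656,.291,-.1375),monitor.sense()['ee_pos']))
E
```

```text
at [0.56   0.2877 0.1655] yaw_y -100.5 F [ 0.9  0.5 -1.3] w 0.0111 q [-1.28  0.6   1.01  1.74 -0.56  1.12 -1.85] t 45.15
[ -5.06219389  -4.08095446 165.46585387]
```

drive_tool:
  steps:
    - {"dp":[-5,-2,-3],"twist":0}
    - {"dp":[-14,-2,-7],"twist":0}
    - {"dp":[-22,-2,-9.5],"twist":0}
    - {"dp":[-28,-2,-9.5],"twist":0}
    - {"dp":[-34,-2,-9.5],"twist":0}
    - {"dp":[-40,-2,-9.5],"twist":0}
    - {"dp":[-45,-2,-9.5],"twist":0}
    - {"dp":[-47,-2,-9.5],"twist":0}
    - {"dp":[-47,-2,-9.5],"twist":0}
    - {"dp":[-35,-2,-9.5],"twist":0}
    - {"dp":[-30,-2,-9.5],"twist":0}
    - {"dp":[-30,-2,-9.5],"twist":0}

```text
clock: 46.7
ee_pos: [0.5304, 0.2951, 0.1759]
tool_rot: [[0.983, -0.183, -0.004], [-0.183, -0.983, 0.001], [-0.004, 0.0, -1.0]]
wrist_force: [-3.7, -0.6, 5.6]
gripper_width: 0.0113
```

```bash
python3 - <<'E'
from go import *
go(); im,m=snap('wrist','w39.png'); crop(im,190,30,320,215,4.2,'w39c.png');print(L((.5656,.291,-.1375),monitor.sense()['ee_pos']))
im,m=snap('side','s39.png'); crop(im,220,115,290,175,8,'s39c.png')
E
```

```text
at [0.5304 0.2951 0.1759] yaw_y -100.5 F [-3.7 -0.6  5.6] w 0.0113 q [-1.36  0.55  1.04  1.78 -0.53  1.12 -1.89] t 46.7
[-35.65143471  -0.71143911 175.82591337]
```

drive_tool:
  steps:
    - {"dp":[2,0,-4],"twist":2}
    - {"dp":[4,-1,-4],"twist":4}
    - {"dp":[8,-2,-2],"twist":6}
    - {"dp":[12,-2,2],"twist":7}
    - {"dp":[12,-2,6],"twist":7}
    - {"dp":[12,-2,9],"twist":7}
    - {"dp":[12,-2,9],"twist":7}

```text
clock: 47.68
ee_pos: [0.5427, 0.2963, 0.1658]
tool_rot: [[0.954, -0.3, -0.0], [-0.3, -0.954, 0.001], [-0.001, -0.001, -1.0]]
wrist_force: [-2.0, 0.2, -2.8]
gripper_width: 0.0117
```

```bash
python3 - <<'E'
from go import *
go(); im,m=snap('wrist','w40.png'); crop(im,170,30,340,280,2.8,'w40c.png');print(L((.5656,.291,-.1375),monitor.sense()['ee_pos']))
E
```

```text
at [0.5427 0.2963 0.1658] yaw_y -107.5 F [-2.   0.2 -2.8] w 0.0117 q [-1.34  0.6   1.05  1.77 -0.57  1.12 -1.98] t 47.675
[-22.94715236   1.63479728 165.27643328]
```

drive_tool:
  steps:
    - {"dp":[2,-1,1],"twist":1}
    - {"dp":[3,-1,2],"twist":2}
    - {"dp":[3,-1,3],"twist":2}
    - {"dp":[3,-1,3],"twist":2}

```text
clock: 48.22
ee_pos: [0.5465, 0.2951, 0.1629]
tool_rot: [[0.943, -0.333, 0.001], [-0.333, -0.943, -0.0], [0.001, -0.0, -1.0]]
wrist_force: [0.6, 2.0, -1.4]
gripper_width: 0.0114
```

drive_tool:
  steps:
    - {"dp":[0,0,0],"twist":0}
    - {"dp":[0,0,0],"twist":0}
    - {"dp":[0,0,0],"twist":0}
    - {"dp":[0,0,0],"twist":0}
    - {"dp":[0,0,0],"twist":0}
  grip: 0.5

```text
clock: 48.85
ee_pos: [0.5463, 0.2949, 0.1631]
tool_rot: [[0.943, -0.334, 0.0], [-0.334, -0.943, -0.0], [0.0, 0.0, -1.0]]
wrist_force: [0.1, 0.5, -0.5]
gripper_width: 0.0426
```

```bash
python3 - <<'E'
from go import *
go(); im,m=snap('wrist','w41.png'); crop(im,150,30,360,290,2.5,'w41c.png');print(L((.5656,.291,-.1375),monitor.sense()['ee_pos']))
im,m=snap('side','s41.png'); crop(im,220,115,290,175,8,'s41c.png')
E
```

```text
at [0.5463 0.2949 0.1631] yaw_y -109.5 F [ 0.1  0.5 -0.5] w 0.0426 q [-1.34  0.61  1.05  1.76 -0.58  1.12 -2.  ] t 48.85
[-19.71130609   1.31685619 163.08621591]
```

```bash
python3 - <<'E'
from tilt import *
m=optics.camera_model('wrist'); c=lambda u,v:np.array([150+u/2.5-.4,30+v/2.5-.4])
ob=[(m,c(140,282),(-17,31,34)),(m,c(330,269),(-17,-31,34)),(m,c(219,438),(-23,0,170)),(m,c(218,382),(-12,8,170)) if 0 else (m,c(222,491),(-34,0,170))]
x,r=fit(ob,[.59,.29,-.2],z=.006);print(np.round(x,4),np.degrees(x[2]),r.tolist())
J=(.5656,.291,-.1375)
print(L(J,W(x,(0,0,0))), L(J,W(x,(17,0,0))))
g=W(x,(-23,0,0)); go((g[0],g[1],.161),np.degrees(x[2])-90)
E
```

```text
[ 0.5966  0.2869 -0.2725] -15.61582253628727 [[-0.2, 0.9], [1.2, 0.9], [-0.6, -2.7], [0.2, 0.2]]
[31.27249964  0.21174158  0.        ] [48.11771352 -2.07709418  0.        ]
dp [27.2 -7.6  2.1]
twist [np.float64(-3.9), np.float64(176.1)]
at [0.5463 0.295  0.1631] yaw_y -109.5 F [-0.4 -0.2 -0.3] w 0.0426 q [-1.34  0.61  1.05  1.76 -0.58  1.12 -2.  ] t 48.95
```

drive_tool:
  steps:
    - {"dp":[0,-4,0],"twist":-2}
    - {"dp":[2,-7.6,0],"twist":-3.9}
    - {"dp":[10,-7.6,0],"twist":-3.9}
    - {"dp":[20,-7.6,0],"twist":-3.9}
    - {"dp":[26.5,-7.6,0],"twist":-3.9}
    - {"dp":[26.5,-7.6,0],"twist":-3.9}

```text
clock: 49.7
ee_pos: [0.5747, 0.2923, 0.1632]
tool_rot: [[0.963, -0.27, 0.001], [-0.27, -0.963, -0.001], [0.001, 0.0, -1.0]]
wrist_force: [-0.7, -0.3, 0.0]
gripper_width: 0.0425
```

```bash
python3 - <<'E'
from go import *
go(); im,m=snap('wrist','w42.png'); crop(im,150,30,360,290,2.5,'w42c.png');print(L((.5656,.291,-.1375),monitor.sense()['ee_pos']))
E
```

```text
at [0.5747 0.2923 0.1632] yaw_y -105.7 F [-0.7 -0.3  0. ] w 0.0425 q [-1.26  0.64  1.01  1.7  -0.59  1.14 -1.92] t 49.7
[  8.23011216   2.90054152 163.04767674]
```

drive_tool:
  steps:
    - {"dp":[0,0,0],"twist":0}
    - {"dp":[0,0,0],"twist":0}
    - {"dp":[0,0,0],"twist":0}
    - {"dp":[0,0,0],"twist":0}
    - {"dp":[0,0,0],"twist":0}
  grip: 0
  force: 40

```text
clock: 50.38
ee_pos: [0.5736, 0.2934, 0.1632]
tool_rot: [[0.963, -0.268, -0.0], [-0.268, -0.963, 0.0], [-0.0, -0.0, -1.0]]
wrist_force: [-0.5, -0.5, 2.2]
gripper_width: 0.0145
```

drive_tool:
  steps:
    - {"dp":[0,0,-2],"twist":0}
    - {"dp":[-5,0,-5],"twist":-2}
    - {"dp":[-14,0,-10],"twist":-4}
    - {"dp":[-24,0,-16],"twist":-6}
    - {"dp":[-32,0,-30],"twist":-7.7}
    - {"dp":[-34,0,-55],"twist":-7.7}
    - {"dp":[-34,0,-80],"twist":-7.7}
    - {"dp":[-34,0,-95],"twist":-7.7}
    - {"dp":[-34,0,-97],"twist":-7.7}
    - {"dp":[-34,0,-97],"twist":-7.7}

```text
clock: 51.62
ee_pos: [0.5411, 0.3024, 0.2602]
tool_rot: [[0.991, -0.137, 0.0], [-0.137, -0.991, 0.0], [0.0, -0.0, -1.0]]
wrist_force: [-0.5, -2.9, -0.2]
gripper_width: 0.0148
```

```bash
python3 - <<'E'
from go import *
go(); im,m=snap('wrist','w43.png'); crop(im,170,30,340,290,2.6,'w43c.png');print(L((.5656,.291,-.1375),monitor.sense()['ee_pos']))
E
```

```text
at [0.5411 0.3024 0.2602] yaw_y -97.9 F [-0.5 -2.9 -0.2] w 0.0148 q [-1.39  0.49  1.09  1.67 -0.45  1.26 -1.91] t 51.625
[-25.96487731   7.94653105 259.80936564]
```

drive_tool:
  steps:
    - {"dp":[0,4,0],"twist":0}
    - {"dp":[0,7,0],"twist":0}
    - {"dp":[0,7,0],"twist":0}
    - {"dp":[0,7,0],"twist":0}

```text
clock: 52.18
ee_pos: [0.5399, 0.2962, 0.26]
tool_rot: [[0.991, -0.137, -0.0], [-0.137, -0.991, 0.001], [-0.0, -0.001, -1.0]]
wrist_force: [-0.8, 0.0, -1.1]
gripper_width: 0.0146
```

```bash
python3 - <<'E'
from go import *
go(); im,m=snap('wrist','w44.png'); crop(im,170,30,340,290,2.6,'w44c.png');print(L((.5656,.291,-.1375),monitor.sense()['ee_pos']))
E
```

```text
at [0.5399 0.2962 0.26  ] yaw_y -97.8 F [-0.8  0.  -1.1] w 0.0146 q [-1.39  0.48  1.1   1.68 -0.45  1.26 -1.9 ] t 52.175
[-26.09593536   1.57937888 260.01874214]
```

drive_tool:
  steps:
    - {"dp":[-6,0,0],"twist":0}
    - {"dp":[-13,0,0],"twist":0}
    - {"dp":[-18,0,0],"twist":0}
    - {"dp":[-23,0,0],"twist":0}
    - {"dp":[-28,0,0],"twist":0}
    - {"dp":[-31,0,0],"twist":0}
    - {"dp":[-31,0,0],"twist":0}
    - {"dp":[-22,0,0],"twist":0}
    - {"dp":[-10,0,0],"twist":0}
    - {"dp":[-4,0,0],"twist":0}
    - {"dp":[-4,0,0],"twist":0}
  force: 20

```text
clock: 53.6
ee_pos: [0.5367, 0.2955, 0.2599]
tool_rot: [[0.99, -0.139, -0.0], [-0.139, -0.99, -0.001], [-0.0, 0.001, -1.0]]
wrist_force: [-0.0, 0.6, -2.0]
gripper_width: 0.0146
```

```bash
python3 - <<'E'
from go import *
go(); im,m=snap('wrist','w45.png'); crop(im,170,30,340,290,2.6,'w45c.png');print(L((.5656,.291,-.1375),monitor.sense()['ee_pos']))
E
```

```text
at [0.5367 0.2955 0.2599] yaw_y -98.0 F [-0.   0.6 -2. ] w 0.0146 q [-1.4   0.47  1.1   1.69 -0.44  1.26 -1.91] t 53.6
[-29.76076568   0.65209195 259.82784164]
```

drive_tool:
  steps:
    - {"dp":[0,0,15],"twist":0}
    - {"dp":[0,0,42],"twist":0}
    - {"dp":[0,0,70],"twist":0}
    - {"dp":[0,0,88],"twist":0}
    - {"dp":[0,0,93],"twist":0}
    - {"dp":[4,0,94],"twist":0}
    - {"dp":[10,0,95],"twist":0}
    - {"dp":[16,0,96],"twist":0}
    - {"dp":[22,0,96],"twist":0}
    - {"dp":[28,0,96],"twist":0}
    - {"dp":[32,0,96],"twist":0}
    - {"dp":[32,0,96],"twist":0}
  force: 60

```text
clock: 55.15
ee_pos: [0.5679, 0.2915, 0.164]
tool_rot: [[0.991, -0.137, -0.0], [-0.137, -0.991, -0.0], [-0.0, 0.0, -1.0]]
wrist_force: [-0.3, 0.7, -2.1]
gripper_width: 0.0132
```

```bash
python3 - <<'E'
from go import *
go(); im,m=snap('wrist','w46.png'); crop(im,190,30,320,215,4.2,'w46c.png');print(L((.5656,.291,-.1375),monitor.sense()['ee_pos']))
E
```

```text
at [0.5679 0.2915 0.164 ] yaw_y -97.9 F [-0.3  0.7 -2.1] w 0.0132 q [-1.26  0.61  0.99  1.72 -0.56  1.13 -1.81] t 55.15
[  2.01115133   0.96866348 163.90307934]
```

drive_tool:
  steps:
    - {"dp":[-2,0,0],"twist":0}
    - {"dp":[-6,0,-0.5],"twist":0}
    - {"dp":[-12,0,-1],"twist":0}
    - {"dp":[-19,0,-2],"twist":0}
    - {"dp":[-25,0,-4],"twist":0}
    - {"dp":[-29,0,-8],"twist":0}
    - {"dp":[-31,0,-20],"twist":0}
    - {"dp":[-31,0,-38],"twist":0}
    - {"dp":[-31,0,-60],"twist":0}
    - {"dp":[-31,0,-84],"twist":0}
    - {"dp":[-31,0,-108],"twist":0}
    - {"dp":[-31,0,-128],"twist":0}

```text
clock: 56.7
ee_pos: [0.538, 0.2957, 0.2947]
tool_rot: [[0.99, -0.138, 0.002], [-0.138, -0.99, 0.001], [0.002, -0.002, -1.0]]
wrist_force: [0.6, 0.6, -0.8]
gripper_width: 0.0134
```

drive_tool:
  steps:
    - {"dp":[0,0,-10],"twist":0}
    - {"dp":[0,0,-13],"twist":0}
    - {"dp":[0,0,-14],"twist":0}

```text
clock: 57.08
ee_pos: [0.5366, 0.2959, 0.3055]
tool_rot: [[0.991, -0.137, -0.001], [-0.137, -0.991, -0.001], [-0.001, 0.001, -1.0]]
wrist_force: [-0.5, -0.3, -2.0]
gripper_width: 0.0135
```

```bash
python3 - <<'E'
from go import *
go((.50,-.11,.306),-102); im,m=snap('wrist','w47.png'); crop(im,190,30,320,215,4.2,'w47c.png');go(W(RUN,(-162,0,271)),-102)
E
```

```text
dp [ 1.930e+01  4.071e+02 -3.000e-01]
twist [np.float64(4.1), np.float64(-175.9)]
at [0.5366 0.2959 0.3055] yaw_y -97.9 F [-0.5 -0.3 -2. ] w 0.0135 q [-1.42  0.44  1.14  1.63 -0.4   1.34 -1.94] t 57.075
dp [-79.8 462.1  34.9]
twist [np.float64(4.1), np.float64(-175.9)]
at [0.5366 0.2959 0.3053] yaw_y -97.9 F [ 0.2 -0.3 -1.2] w 0.0137 q [-1.42  0.44  1.13  1.63 -0.4   1.34 -1.94] t 57.125
```

drive_tool:
  steps:
    - {"dp":[0,6,0],"twist":0}
    - {"dp":[0,20,0],"twist":0}
    - {"dp":[0,42,0],"twist":0.5}
    - {"dp":[0,72,0],"twist":1}
    - {"dp":[0,108,0],"twist":2}
    - {"dp":[0,148,0],"twist":3}
    - {"dp":[0,190,0],"twist":4}
    - {"dp":[0,234,0],"twist":4.1}
    - {"dp":[0,278,0],"twist":4.1}
    - {"dp":[0,322,0],"twist":4.1}
    - {"dp":[0,364,0],"twist":4.1}
    - {"dp":[0,400,0],"twist":4.1}

```text
clock: 58.62
ee_pos: [0.4805, -0.1043, 0.3044]
tool_rot: [[0.977, -0.212, -0.002], [-0.212, -0.977, 0.003], [-0.003, -0.003, -1.0]]
wrist_force: [0.5, 0.4, -1.4]
gripper_width: 0.0134
```

```bash
python3 - <<'E'
from go import *
go(W(RUN,(-162,0,271)),-102)
E
```

```text
dp [-74.5  63.9  33.4]
twist [np.float64(-0.2), np.float64(179.8)]
at [ 0.4805 -0.1043  0.3044] yaw_y -102.2 F [ 0.5  0.4 -1.4] w 0.0134 q [-1.37 -0.26  1.36  1.91  0.26  1.3  -1.87] t 58.625
```

drive_tool:
  steps:
    - {"dp":[-2,26,0],"twist":0}
    - {"dp":[-6,44,2],"twist":0}
    - {"dp":[-13,56,6],"twist":0}
    - {"dp":[-22,62,12],"twist":0}
    - {"dp":[-32,64,19],"twist":0}
    - {"dp":[-42,64,26],"twist":0}
    - {"dp":[-51,64,31],"twist":0}
    - {"dp":[-58,64,33],"twist":0}
    - {"dp":[-62,64,33.5],"twist":0}
    - {"dp":[-63,64,33.5],"twist":0}
    - {"dp":[-63,64,33.5],"twist":0}

```text
clock: 60.0
ee_pos: [0.4077, -0.1499, 0.2729]
tool_rot: [[0.978, -0.208, 0.001], [-0.208, -0.978, -0.0], [0.001, 0.0, -1.0]]
wrist_force: [-0.1, -0.8, -1.7]
gripper_width: 0.0136
```

```bash
python3 - <<'E'
from go import *
go(W(RUN,(-150,0,271)),-102); im,m=snap('wrist','w48.png')
E
```

```text
dp [-1.   3.9  1.9]
twist [np.float64(0.0), np.float64(-180.0)]
at [ 0.4077 -0.1499  0.2729] yaw_y -102.0 F [-0.1 -0.8 -1.7] w 0.0136 q [-1.02 -0.37  1.09  2.07  0.34  1.27 -1.84] t 60.0
```

Orange and white sit at the closed gate; blue is in the pan and centred. I'll toss it in with the same jerk.

drive_tool:
  steps:
    - {"dp":[5,2,0],"twist":0}
    - {"dp":[17,2,0],"twist":0}
    - {"dp":[36,2,0],"twist":0}
    - {"dp":[57,2,0],"twist":0}
    - {"dp":[0,2,0],"twist":0}
    - {"dp":[0,2,0],"twist":0}
    - {"dp":[0,2,0],"twist":0}

```text
clock: 60.92
ee_pos: [0.406, -0.1509, 0.272]
tool_rot: [[0.979, -0.205, -0.001], [-0.205, -0.979, 0.001], [-0.001, -0.001, -1.0]]
wrist_force: [1.0, -0.6, -1.2]
gripper_width: 0.0134
```

```bash
python3 - <<'E'
from go import *
im,m=snap('wrist','w49.png'); go((.5366,.2955,.306),-97.9)
E
```

```text
dp [  34.2 -464.2  -32.9]
twist [np.float64(-4.0), np.float64(176.0)]
at [ 0.4073 -0.1516  0.2726] yaw_y -101.9 F [ 0.  -1.1 -1.1] w 0.0139 q [-0.95 -0.32  1.05  2.07  0.29  1.25 -1.79] t 60.975
```

Three are in the pen; back to the jar for green and red.

drive_tool:
  steps:
    - {"dp":[10,0,-20],"twist":0}
    - {"dp":[45,-15,-33],"twist":0}
    - {"dp":[80,-45,-33],"twist":0}
    - {"dp":[88,-90,-33],"twist":0}
    - {"dp":[82,-140,-33],"twist":-0.5}
    - {"dp":[75,-190,-33],"twist":-1}
    - {"dp":[68,-240,-33],"twist":-1.5}
    - {"dp":[61,-290,-33],"twist":-2}
    - {"dp":[54,-340,-33],"twist":-2.5}
    - {"dp":[47,-390,-33],"twist":-3}
    - {"dp":[40,-435,-33],"twist":-3.5}
    - {"dp":[35,-460,-33],"twist":-4}

```text
clock: 62.48
ee_pos: [0.5367, 0.2958, 0.3051]
tool_rot: [[0.991, -0.132, 0.002], [-0.132, -0.991, -0.001], [0.002, 0.001, -1.0]]
wrist_force: [0.0, 0.2, -1.8]
gripper_width: 0.0134
```

drive_tool:
  steps:
    - {"dp":[0,-4,0],"twist":0}
    - {"dp":[0,-4,0],"twist":0}
    - {"dp":[0,-4,0],"twist":0}
    - {"dp":[0,-4,0],"twist":0}

```text
clock: 62.98
ee_pos: [0.5376, 0.2929, 0.306]
tool_rot: [[0.99, -0.142, -0.0], [-0.142, -0.99, 0.001], [-0.0, -0.001, -1.0]]
wrist_force: [-0.4, 0.1, -2.3]
gripper_width: 0.0132
```

```bash
python3 - <<'E'
from go import *
go((.5366,.2955,.306),-97.9); im,m=snap('wrist','w50.png'); crop(im,190,30,320,215,4.2,'w50c.png');go((.5366,.2955,.306),-97.9)
E
```

```text
dp [-1.4 -2.4 -0. ]
twist [np.float64(-0.3), np.float64(179.7)]
at [0.5376 0.2929 0.306 ] yaw_y -98.2 F [-0.4  0.1 -2.3] w 0.0132 q [-1.41  0.42  1.11  1.63 -0.39  1.33 -1.95] t 62.975
dp [-1.2 -1.9 -0.1]
twist [np.float64(-0.2), np.float64(179.8)]
at [0.5375 0.2934 0.3059] yaw_y -98.1 F [ 0.  -0.5 -1.5] w 0.0134 q [-1.41  0.42  1.11  1.63 -0.39  1.33 -1.95] t 63.025
```

drive_tool:
  steps:
    - {"dp":[-1,-2.7,10],"twist":0}
    - {"dp":[-1,-2.7,40],"twist":0}
    - {"dp":[-1,-2.7,75],"twist":0}
    - {"dp":[-1,-2.7,110],"twist":0}
    - {"dp":[-1,-2.7,132],"twist":0}
    - {"dp":[0,-2.7,139],"twist":0}
    - {"dp":[6,-2.7,140],"twist":0}
    - {"dp":[13,-2.5,141],"twist":0}
    - {"dp":[20,-2,142],"twist":0}
    - {"dp":[27,-2,142],"twist":0}
    - {"dp":[34,-2,142],"twist":0}
    - {"dp":[34,-2,142],"twist":0}
  force: 80

```text
clock: 64.53
ee_pos: [0.571, 0.2924, 0.1633]
tool_rot: [[0.99, -0.139, -0.001], [-0.139, -0.99, 0.0], [-0.001, -0.0, -1.0]]
wrist_force: [-1.4, 1.6, -2.1]
gripper_width: 0.0125
```

```bash
python3 - <<'E'
from go import *
go(); im,m=snap('wrist','w51.png'); crop(im,190,30,320,215,4.2,'w51c.png');print(L((.5656,.291,-.1375),monitor.sense()['ee_pos']))
E
```

```text
at [0.571  0.2924 0.1633] yaw_y -98.0 F [-1.4  1.6 -2.1] w 0.0125 q [-1.24  0.61  0.96  1.71 -0.55  1.12 -1.82] t 64.525
[  4.92638066   2.16389549 163.27289033]
```

drive_tool:
  steps:
    - {"dp":[-1,-1.5,0],"twist":0}
    - {"dp":[-1,-3,0],"twist":0}
    - {"dp":[3,-3,0],"twist":0}
    - {"dp":[7,-3,0],"twist":0}
    - {"dp":[11,-3,0],"twist":0}
    - {"dp":[11,-3,0],"twist":0}

```text
clock: 65.32
ee_pos: [0.5837, 0.293, 0.164]
tool_rot: [[0.99, -0.14, 0.002], [-0.14, -0.99, -0.0], [0.002, 0.0, -1.0]]
wrist_force: [0.2, -0.1, -2.1]
gripper_width: 0.0127
```

```bash
python3 - <<'E'
from go import *
go(); im,m=snap('wrist','w52.png'); crop(im,190,30,320,215,4.2,'w52c.png');print(L((.5656,.291,-.1375),monitor.sense()['ee_pos']))
E
```

```text
at [0.5837 0.293  0.164 ] yaw_y -98.0 F [ 0.2 -0.1 -2.1] w 0.0127 q [-1.21  0.63  0.96  1.68 -0.56  1.13 -1.81] t 65.325
[ 17.16847169   4.55924466 163.85244978]
```

drive_tool:
  steps:
    - {"dp":[2,0,0],"twist":0}
    - {"dp":[4,0,0],"twist":0}
    - {"dp":[4,0,0],"twist":0}
    - {"dp":[2,0,0],"twist":0}
    - {"dp":[-2,0,0],"twist":0}
    - {"dp":[-7,0,0],"twist":0}
    - {"dp":[-13,0,-0.5],"twist":0}
    - {"dp":[-18,0,-1],"twist":0}
    - {"dp":[-20,0,-1],"twist":0}

```text
clock: 66.5
ee_pos: [0.5621, 0.2966, 0.1646]
tool_rot: [[0.99, -0.138, -0.0], [-0.138, -0.99, 0.0], [-0.0, -0.0, -1.0]]
wrist_force: [-0.1, -0.9, -2.0]
gripper_width: 0.0125
```

```bash
python3 - <<'E'
from go import *
go(); im,m=snap('wrist','w53.png'); crop(im,190,30,320,215,4.2,'w53c.png');print(L((.5656,.291,-.1375),monitor.sense()['ee_pos']))
E
```

```text
at [0.5621 0.2966 0.1646] yaw_y -98.0 F [-0.1 -0.9 -2. ] w 0.0125 q [-1.26  0.6   0.97  1.72 -0.54  1.12 -1.83] t 66.5
[ -4.30806003   5.0769093  164.55262659]
```

drive_tool:
  steps:
    - {"dp":[10,-3,0],"twist":0}
    - {"dp":[16,-3,0.5],"twist":0}
    - {"dp":[19,-3,0.5],"twist":0}
    - {"dp":[20,-3,0.5],"twist":0}
    - {"dp":[20,-3,0.5],"twist":0}

```text
clock: 67.18
ee_pos: [0.5829, 0.2964, 0.164]
tool_rot: [[0.99, -0.139, -0.0], [-0.139, -0.99, -0.0], [-0.0, 0.0, -1.0]]
wrist_force: [-0.4, -0.2, -0.8]
gripper_width: 0.0126
```

```bash
python3 - <<'E'
from go import *
go(); im,m=snap('wrist','w54.png'); crop(im,190,30,320,215,4.2,'w54c.png');print(L((.5656,.291,-.1375),monitor.sense()['ee_pos']))
E
```

```text
at [0.5829 0.2964 0.164 ] yaw_y -98.0 F [-0.4 -0.2 -0.8] w 0.0126 q [-1.22  0.63  0.95  1.67 -0.56  1.14 -1.82] t 67.175
[ 16.25621889   7.85400471 163.9767966 ]
```

drive_tool:
  steps:
    - {"dp":[1,2,0],"twist":0}
    - {"dp":[3,4,0],"twist":0}
    - {"dp":[5,4,0],"twist":0}
    - {"dp":[7,4,0],"twist":0}
    - {"dp":[9,4,0],"twist":0}
    - {"dp":[9,4,0],"twist":0}

```text
clock: 67.97
ee_pos: [0.5908, 0.2917, 0.1639]
tool_rot: [[0.99, -0.139, -0.001], [-0.139, -0.99, 0.0], [-0.001, -0.0, -1.0]]
wrist_force: [-1.1, 0.6, -0.4]
gripper_width: 0.0126
```

```bash
python3 - <<'E'
from go import *
go(); im,m=snap('wrist','w55.png'); crop(im,190,30,320,215,4.2,'w55c.png');print(L((.5656,.291,-.1375),monitor.sense()['ee_pos']))
E
```

```text
at [0.5908 0.2917 0.1639] yaw_y -98.0 F [-1.1  0.6 -0.4] w 0.0126 q [-1.2   0.64  0.95  1.66 -0.56  1.14 -1.81] t 67.975
[ 24.79402727   4.16173223 163.88817536]
```

drive_tool:
  steps:
    - {"dp":[-1,0,0],"twist":0}
    - {"dp":[-3,0,0],"twist":0}
    - {"dp":[-6,0,0],"twist":0}
    - {"dp":[-10,0,0],"twist":0}
    - {"dp":[-14,0,0],"twist":0}
    - {"dp":[-18,0,0],"twist":0}
    - {"dp":[-22,0,-0.5],"twist":0}
    - {"dp":[-25,0,-1],"twist":0}
    - {"dp":[-27,0,-1],"twist":0}
    - {"dp":[-28,0,-1],"twist":0}

```text
clock: 69.28
ee_pos: [0.5634, 0.2953, 0.1651]
tool_rot: [[0.99, -0.139, -0.0], [-0.139, -0.99, -0.0], [-0.0, 0.0, -1.0]]
wrist_force: [-0.5, 0.4, -2.4]
gripper_width: 0.0129
```

```bash
python3 - <<'E'
from go import *
go(); im,m=snap('wrist','w56.png'); crop(im,190,30,320,215,4.2,'w56c.png');print(L((.5656,.291,-.1375),monitor.sense()['ee_pos']))
im,m=snap('side','s56.png'); crop(im,220,115,290,175,8,'s56c.png')
E
```

```text
at [0.5634 0.2953 0.1651] yaw_y -98.0 F [-0.5  0.4 -2.4] w 0.0129 q [-1.26  0.6   0.97  1.72 -0.54  1.12 -1.83] t 69.275
[ -2.86254648   3.98604645 165.04583046]
```

drive_tool:
  steps:
    - {"dp":[-2,0,0],"twist":0}
    - {"dp":[-6,0,-0.5],"twist":0}
    - {"dp":[-12,0,-2],"twist":0}
    - {"dp":[-18,0,-4],"twist":0}
    - {"dp":[-22,0,-8],"twist":0}
    - {"dp":[-24,0,-16],"twist":0}
    - {"dp":[-24,0,-28],"twist":0}
    - {"dp":[-24,0,-42],"twist":0}
    - {"dp":[-24,0,-52],"twist":0}
    - {"dp":[-24,0,-56],"twist":0}

```text
clock: 70.62
ee_pos: [0.5405, 0.2986, 0.2224]
tool_rot: [[0.99, -0.139, 0.002], [-0.139, -0.99, 0.001], [0.002, -0.001, -1.0]]
wrist_force: [0.5, 0.3, -3.1]
gripper_width: 0.013
```

```bash
python3 - <<'E'
from go import *
go(); im,m=snap('wrist','w57.png'); crop(im,180,30,330,230,3.5,'w57c.png');print(L((.5656,.291,-.1375),monitor.sense()['ee_pos']))
E
```

```text
at [0.5405 0.2986 0.2224] yaw_y -98.0 F [ 0.5  0.3 -3.1] w 0.013 q [-1.36  0.5   1.04  1.72 -0.46  1.19 -1.9 ] t 70.625
[-25.91760861   4.13421265 222.40075753]
```

drive_tool:
  steps:
    - {"dp":[-6,3,0],"twist":0}
    - {"dp":[-8,3,0],"twist":0}
    - {"dp":[-8,3,0],"twist":0}
    - {"dp":[4,-3,0],"twist":0}
    - {"dp":[8,-3,0],"twist":0}
    - {"dp":[10,-3,0],"twist":0}
    - {"dp":[10,-3,0],"twist":0}

```text
clock: 71.55
ee_pos: [0.5502, 0.2993, 0.2208]
tool_rot: [[0.99, -0.14, -0.001], [-0.14, -0.99, -0.001], [-0.0, 0.001, -1.0]]
wrist_force: [0.2, 0.2, -2.2]
gripper_width: 0.0127
```

```bash
python3 - <<'E'
from go import *
go(); im,m=snap('wrist','w58.png'); crop(im,180,30,330,230,3.5,'w58c.png');print(L((.5656,.291,-.1375),monitor.sense()['ee_pos']))
E
```

```text
at [0.5502 0.2993 0.2208] yaw_y -98.1 F [ 0.2  0.2 -2.2] w 0.0127 q [-1.33  0.52  1.03  1.7  -0.48  1.2  -1.89] t 71.55
[-16.61143658   6.33919545 220.81712992]
```

drive_tool:
  steps:
    - {"dp":[-2,2,0],"twist":0}
    - {"dp":[-6,4,0],"twist":0}
    - {"dp":[-9,7,0],"twist":0}
    - {"dp":[-10,9,0],"twist":0}
    - {"dp":[-10,11,0],"twist":0}
    - {"dp":[-10,12,0],"twist":0}
    - {"dp":[-10,12,0],"twist":0}
  force: 60

```text
clock: 72.47
ee_pos: [0.5389, 0.2915, 0.2219]
tool_rot: [[0.99, -0.138, 0.001], [-0.138, -0.99, 0.003], [0.001, -0.003, -1.0]]
wrist_force: [0.8, 4.9, 0.1]
gripper_width: 0.0126
```

```bash
python3 - <<'E'
from go import *
go(); im,m=snap('wrist','w59.png'); crop(im,150,30,360,290,2.6,'w59c.png');print(L((.5656,.291,-.1375),monitor.sense()['ee_pos']))
E
```

```text
at [0.5389 0.2915 0.2219] yaw_y -97.9 F [0.8 4.9 0.1] w 0.0126 q [-1.36  0.49  1.05  1.73 -0.46  1.18 -1.89] t 72.475
[-26.50336218  -3.29513159 221.74637999]
```

drive_tool:
  steps:
    - {"dp":[0,3,0],"twist":0}
    - {"dp":[0,6,0],"twist":0}
    - {"dp":[0,8,0],"twist":0}
    - {"dp":[0,8,0],"twist":0}
    - {"dp":[0,0,0],"twist":0}
    - {"dp":[0,-6,0],"twist":0}
    - {"dp":[0,-6,0],"twist":0}

```text
clock: 73.4
ee_pos: [0.5385, 0.2937, 0.2198]
tool_rot: [[0.99, -0.14, -0.003], [-0.14, -0.99, -0.005], [-0.002, 0.005, -1.0]]
wrist_force: [0.3, -0.0, -2.0]
gripper_width: 0.013
```

```bash
python3 - <<'E'
from go import *
go(); im,m=snap('wrist','w60.png'); crop(im,150,30,360,290,2.6,'w60c.png');print(L((.5656,.291,-.1375),monitor.sense()['ee_pos']))
E
```

```text
at [0.5385 0.2937 0.2198] yaw_y -98.0 F [ 0.3 -0.  -2. ] w 0.013 q [-1.35  0.5   1.04  1.73 -0.46  1.19 -1.9 ] t 73.4
[-26.96521429  -1.18101558 220.03910424]
```

drive_tool:
  steps:
    - {"dp":[0,4,0],"twist":0}
    - {"dp":[0,9,0],"twist":0}
    - {"dp":[0,14,0],"twist":0}
    - {"dp":[0,18,0],"twist":0}
    - {"dp":[0,20,0],"twist":0}
    - {"dp":[0,20,0],"twist":0}
    - {"dp":[0,14,0],"twist":0}
    - {"dp":[0,6,0],"twist":0}
    - {"dp":[0,2,0],"twist":0}
    - {"dp":[0,2,0],"twist":0}

```text
clock: 74.7
ee_pos: [0.5386, 0.2918, 0.2201]
tool_rot: [[0.99, -0.14, -0.002], [-0.14, -0.99, -0.004], [-0.001, 0.004, -1.0]]
wrist_force: [0.3, -1.8, -2.8]
gripper_width: 0.0129
```

```bash
python3 - <<'E'
from go import *
go(); im,m=snap('wrist','w61.png'); crop(im,150,30,360,290,2.6,'w61c.png');print(L((.5656,.291,-.1375),monitor.sense()['ee_pos']))
E
```

```text
at [0.5386 0.2918 0.2201] yaw_y -98.0 F [ 0.3 -1.8 -2.8] w 0.0129 q [-1.35  0.5   1.04  1.73 -0.46  1.19 -1.9 ] t 74.7
[-26.83235964  -2.93204777 220.16698072]
```

drive_tool:
  steps:
    - {"dp":[0,2,0],"twist":0}
    - {"dp":[0,3,-4],"twist":0}
    - {"dp":[0,3,-14],"twist":0}
    - {"dp":[0,3,-30],"twist":0}
    - {"dp":[0,3,-48],"twist":0}
    - {"dp":[0,3,-64],"twist":0}
    - {"dp":[0,3,-76],"twist":0}
    - {"dp":[0,3,-84],"twist":0}
    - {"dp":[0,3,-87],"twist":0}
    - {"dp":[0,3,-87],"twist":0}

```text
clock: 76.0
ee_pos: [0.5385, 0.2907, 0.3079]
tool_rot: [[0.99, -0.139, -0.0], [-0.139, -0.99, -0.0], [-0.0, 0.0, -1.0]]
wrist_force: [-0.2, -0.3, -1.7]
gripper_width: 0.0123
```

drive_tool:
  steps:
    - {"dp":[0,6,0],"twist":0}
    - {"dp":[0,20,0],"twist":0}
    - {"dp":[0,42,0],"twist":0.5}
    - {"dp":[0,72,0],"twist":1}
    - {"dp":[0,108,0],"twist":2}
    - {"dp":[0,148,0],"twist":3}
    - {"dp":[0,190,0],"twist":4}
    - {"dp":[0,234,0],"twist":4}
    - {"dp":[0,278,0],"twist":4}
    - {"dp":[0,322,0],"twist":4}
    - {"dp":[0,364,0],"twist":4}
    - {"dp":[0,398,0],"twist":4}

```text
clock: 77.5
ee_pos: [0.4815, -0.1077, 0.3064]
tool_rot: [[0.977, -0.212, -0.002], [-0.212, -0.977, 0.003], [-0.003, -0.003, -1.0]]
wrist_force: [0.2, 0.5, -1.5]
gripper_width: 0.0127
```

```bash
python3 - <<'E'
from go import *
im,m=snap('wrist','w62.png');go(W(RUN,(-150,0,273)),-102)
E
```

```text
dp [-64.2  55.2  33.3]
twist [np.float64(-0.7), np.float64(179.3)]
at [ 0.4807 -0.1138  0.3061] yaw_y -102.7 F [-0.6 -5.5 -2.1] w 0.0129 q [-1.35 -0.25  1.37  1.9   0.25  1.3  -1.85] t 77.55
```

drive_tool:
  steps:
    - {"dp":[-2,10,0],"twist":0}
    - {"dp":[-6,26,2],"twist":0}
    - {"dp":[-13,42,6],"twist":0}
    - {"dp":[-22,52,12],"twist":0}
    - {"dp":[-32,57,19],"twist":0}
    - {"dp":[-42,58,26],"twist":0}
    - {"dp":[-51,58,31],"twist":0}
    - {"dp":[-58,58,33],"twist":0}
    - {"dp":[-62,58,33.5],"twist":0}
    - {"dp":[-63,58,33.5],"twist":0}
    - {"dp":[-63,58,33.5],"twist":0}

```text
clock: 78.92
ee_pos: [0.41, -0.1472, 0.2749]
tool_rot: [[0.978, -0.208, 0.001], [-0.208, -0.978, -0.0], [0.001, 0.0, -1.0]]
wrist_force: [-0.3, -0.7, -1.7]
gripper_width: 0.0131
```

```bash
python3 - <<'E'
from go import *
go(W(RUN,(-150,0,273)),-102);im,m=snap('wrist','w63.png')
E
```

```text
dp [-2.8  7.   1.9]
twist [np.float64(0.0), np.float64(-180.0)]
at [ 0.41   -0.1472  0.2749] yaw_y -102.0 F [-0.3 -0.7 -1.7] w 0.0131 q [-1.02 -0.36  1.09  2.06  0.33  1.27 -1.84] t 78.925
```

drive_tool:
  steps:
    - {"dp":[0,3,0],"twist":0}
    - {"dp":[0,7,2],"twist":0}
    - {"dp":[0,9,3],"twist":0}
    - {"dp":[0,9,3],"twist":0}
    - {"dp":[5,9,3],"twist":0}
    - {"dp":[17,9,3],"twist":0}
    - {"dp":[36,9,3],"twist":0}
    - {"dp":[57,9,3],"twist":0}
    - {"dp":[0,9,3],"twist":0}
    - {"dp":[0,9,3],"twist":0}
    - {"dp":[0,9,3],"twist":0}

```text
clock: 80.35
ee_pos: [0.4069, -0.1548, 0.271]
tool_rot: [[0.979, -0.205, -0.001], [-0.205, -0.979, 0.001], [-0.001, -0.001, -1.0]]
wrist_force: [-0.0, -0.4, -1.0]
gripper_width: 0.0127
```

```bash
python3 - <<'E'
from go import *
im,m=snap('wrist','w64.png'); go()
snap('top','t64.png')
E
```

```text
at [ 0.4082 -0.1555  0.2716] yaw_y -101.9 F [ 1.  -0.2 -2. ] w 0.0129 q [-0.95 -0.31  1.07  2.06  0.29  1.25 -1.78] t 80.4
```

```bash
python3 - <<'E'
from go import *
go((.516,.0655,.306),-102)
E
```

```text
dp [  59.1 -239.   -33.8]
twist [np.float64(0.0), np.float64(-180.0)]
at [ 0.4087 -0.156   0.2719] yaw_y -102.0 F [ 0.3 -1.1 -1.8] w 0.0128 q [-0.95 -0.31  1.07  2.06  0.29  1.25 -1.78] t 80.45
```

drive_tool:
  steps:
    - {"dp":[5,0,-18],"twist":0}
    - {"dp":[30,-10,-34],"twist":0}
    - {"dp":[65,-35,-34],"twist":0}
    - {"dp":[85,-75,-34],"twist":0}
    - {"dp":[85,-120,-34],"twist":0}
    - {"dp":[78,-165,-34],"twist":0}
    - {"dp":[68,-205,-34],"twist":0}
    - {"dp":[60,-230,-34],"twist":0}
    - {"dp":[59,-239,-34],"twist":0}
    - {"dp":[59,-239,-34],"twist":0}
    - {"dp":[59,-239,-34],"twist":0}

```text
clock: 81.82
ee_pos: [0.5155, 0.0635, 0.3058]
tool_rot: [[0.978, -0.21, 0.001], [-0.21, -0.978, -0.001], [0.001, 0.001, -1.0]]
wrist_force: [1.3, -0.2, -2.2]
gripper_width: 0.013
```

```bash
python3 - <<'E'
from go import *
im,m=snap('wrist','w65.png'); go((.516,.0655,.165),-102)
E
```

```text
dp [  0.   -2.1 140.7]
twist [np.float64(-0.2), np.float64(179.8)]
at [0.5154 0.0635 0.3057] yaw_y -102.2 F [ 0.2  1.  -1.6] w 0.0126 q [-1.45  0.17  1.4   1.85 -0.18  1.26 -1.79] t 81.875
```

drive_tool:
  steps:
    - {"dp":[0,-2,20],"twist":0}
    - {"dp":[0,-2,60],"twist":0}
    - {"dp":[0,-2,100],"twist":0}
    - {"dp":[0,-2,125],"twist":0}
    - {"dp":[0,-2,134],"twist":0}
    - {"dp":[0,-2,138],"twist":0}
    - {"dp":[0,-2,140],"twist":0}
    - {"dp":[0,-2,142],"twist":0}
    - {"dp":[0,-2,143],"twist":0}
    - {"dp":[0,-2,143],"twist":0}
  force: 30

```text
clock: 83.12
ee_pos: [0.5157, 0.0677, 0.1627]
tool_rot: [[0.978, -0.207, 0.0], [-0.207, -0.978, 0.0], [0.0, -0.0, -1.0]]
wrist_force: [0.5, 0.3, -1.9]
gripper_width: 0.013
```

```bash
python3 - <<'E'
from go import *
go();im,m=snap('wrist','w66.png'); 
E
```

```text
at [0.5157 0.0677 0.1627] yaw_y -102.0 F [ 0.5  0.3 -1.9] w 0.013 q [-1.17  0.39  1.15  2.01 -0.42  1.01 -1.6 ] t 83.125
```

drive_tool:
  steps:
    - {"dp":[0,0,1],"twist":0}
    - {"dp":[0,0,2],"twist":0}
    - {"dp":[0,0,3],"twist":0}
    - {"dp":[0,0,3],"twist":0}
  force: 20

```text
clock: 83.68
ee_pos: [0.5167, 0.068, 0.1607]
tool_rot: [[0.978, -0.207, 0.002], [-0.207, -0.978, 0.001], [0.001, -0.001, -1.0]]
wrist_force: [-0.8, 0.7, 5.1]
gripper_width: 0.0128
```

```bash
python3 - <<'E'
from go import *
go()
E
```

```text
at [0.5167 0.068  0.1607] yaw_y -102.0 F [-0.8  0.7  5.1] w 0.0128 q [-1.17  0.4   1.14  2.01 -0.43  1.01 -1.59] t 83.675
```

drive_tool:
  steps:
    - {"dp":[0,0,-1],"twist":0}
    - {"dp":[0,0,-1],"twist":0}
    - {"dp":[0,0,-1],"twist":0}
    - {"dp":[0,0,-1],"twist":0}
  grip: 0.5

```text
clock: 84.18
ee_pos: [0.5154, 0.0675, 0.1604]
tool_rot: [[0.978, -0.208, -0.0], [-0.208, -0.978, -0.0], [-0.0, 0.0, -1.0]]
wrist_force: [-0.3, 0.1, 0.6]
gripper_width: 0.0425
```

```bash
python3 - <<'E'
from go import *
go();im,m=snap('wrist','w67.png'); 
E
```

```text
at [0.5154 0.0675 0.1604] yaw_y -102.0 F [-0.3  0.1  0.6] w 0.0425 q [-1.17  0.4   1.14  2.01 -0.43  1.01 -1.59] t 84.175
```

drive_tool:
  steps:
    - {"dp":[0,0,-15],"twist":0}
    - {"dp":[0,0,-50],"twist":0}
    - {"dp":[0,0,-95],"twist":0}
    - {"dp":[0,0,-120],"twist":-8}
    - {"dp":[0,20,-120],"twist":-18}
    - {"dp":[0,60,-120],"twist":-28}
    - {"dp":[0,100,-120],"twist":-38}
    - {"dp":[0,140,-120],"twist":-48}
    - {"dp":[0,180,-120],"twist":-58}
    - {"dp":[0,220,-120],"twist":-68}
    - {"dp":[0,250,-120],"twist":-78}
    - {"dp":[0,270,-120],"twist":-88}
  grip: 0.6

```text
clock: 85.72
ee_pos: [0.4588, -0.1995, 0.2805]
tool_rot: [[0.241, 0.971, -0.001], [0.971, -0.241, 0.0], [0.0, -0.001, -1.0]]
wrist_force: [0.1, 0.8, 0.1]
gripper_width: 0.0515
```

```bash
python3 - <<'E'
from go import *
k=W(RUN,(-2,-81,170)); go(k,-12.1); snap('side','s68.png'); snap('top','t68.png')
E
```

```text
dp [-44.4  88.  110.4]
twist [np.float64(-1.8), np.float64(178.2)]
at [ 0.4588 -0.1995  0.2805] yaw_y -13.9 F [0.1 0.8 0.1] w 0.0515 q [-1.28 -0.22  1.51  1.92  0.24  1.24 -0.1 ] t 85.725
```

drive_tool:
  steps:
    - {"dp":[-10,25,5],"twist":-1}
    - {"dp":[-25,55,20],"twist":-1.8}
    - {"dp":[-38,78,50],"twist":-1.8}
    - {"dp":[-44,88,85],"twist":-1.8}
    - {"dp":[-44,88,108],"twist":-1.8}
    - {"dp":[-44,88,110],"twist":-1.8}
    - {"dp":[-44,88,110],"twist":-1.8}

```text
clock: 86.7
ee_pos: [0.4615, -0.225, 0.2203]
tool_rot: [[0.211, 0.977, 0.04], [0.977, -0.211, -0.02], [-0.011, 0.043, -0.999]]
wrist_force: [0.1, -0.2, -0.6]
gripper_width: 0.0512
```

```bash
python3 - <<'E'
from go import *
im,m=snap('wrist','w69.png'); k=W(RUN,(-2,-81,97)); go(k,-12.1)
for y in (-72,-88): print(proj(m,W(RUN,(-2,y,110))))
E
```

```text
dp [-21.3  72.8 127.1]
twist [np.float64(-0.1), np.float64(179.9)]
at [ 0.4618 -0.2251  0.2205] yaw_y -12.2 F [ 0.1 -0.3  0.3] w 0.0514 q [-1.38 -0.41  1.57  2.    0.47  1.14 -0.21] t 86.75
[[343.62246636 199.12207717]]
[[342.11701734 217.51084383]]
```

```bash
python3 - <<'E'
from go import *
s=monitor.sense(); print(np.round(s['qpos'],4)); go((.58,-.20,.28),-12.1)
E
```

```text
[-1.3801 -0.41    1.5695  2.0005  0.4672  1.139  -0.2124]
dp [ 48.8 112.8 -55.1]
twist [np.float64(-0.1), np.float64(179.9)]
at [ 0.4618 -0.2251  0.2205] yaw_y -12.2 F [ 0.1 -0.3  0.3] w 0.0514 q [-1.38 -0.41  1.57  2.    0.47  1.14 -0.21] t 86.75
```

drive_tool:
  steps:
    - {"dp":[0,0,-20],"twist":0}
    - {"dp":[10,10,-50],"twist":0}
    - {"dp":[20,35,-70],"twist":0}
    - {"dp":[20,60,-70],"twist":0}
    - {"dp":[20,70,-70],"twist":0}
    - {"dp":[20,70,-70],"twist":0}

```text
clock: 87.5
ee_pos: [0.5156, -0.212, 0.3005]
tool_rot: [[0.211, 0.976, 0.054], [0.977, -0.21, -0.025], [-0.013, 0.058, -0.998]]
wrist_force: [-0.2, 0.2, -0.4]
gripper_width: 0.0512
```

```bash
python3 - <<'E'
from go import *
go((.58,-.20,.28),-12.1); print(np.round(monitor.sense()['tool_rot'],3).tolist())
E
```

```text
dp [25.6 59.1 23.6]
twist [np.float64(-0.0), np.float64(180.0)]
at [ 0.5156 -0.212   0.3005] yaw_y -12.1 F [-0.2  0.2 -0.4] w 0.0512 q [-1.49 -0.41  1.57  1.82  0.45  1.29 -0.24] t 87.5
[[0.211, 0.976, 0.054], [0.977, -0.21, -0.025], [-0.013, 0.058, -0.998]]
```

drive_tool:
  steps:
    - {"dp":[10,10,0],"twist":10}
    - {"dp":[20,20,0],"twist":20}
    - {"dp":[26,30,0],"twist":30}
    - {"dp":[26,40,0],"twist":40}
    - {"dp":[26,40,0],"twist":50}
    - {"dp":[26,40,0],"twist":60}
    - {"dp":[26,40,0],"twist":70}
    - {"dp":[26,40,0],"twist":80}
    - {"dp":[26,40,0],"twist":90}
    - {"dp":[26,40,0],"twist":90}

```text
clock: 88.75
ee_pos: [0.5359, -0.1877, 0.3111]
tool_rot: [[0.975, -0.21, 0.072], [-0.208, -0.978, -0.032], [0.077, 0.016, -0.997]]
wrist_force: [0.5, 0.6, 0.0]
gripper_width: 0.0513
```

```bash
python3 - <<'E'
from go import *
go(W(RUN,(-2,-82,200)),-102); print(np.round(monitor.sense()['tool_rot'],3).tolist())
E
```

```text
dp [  4.9  74.1 113.1]
twist [np.float64(-0.1), np.float64(179.9)]
at [ 0.5359 -0.1877  0.3111] yaw_y -102.1 F [0.5 0.6 0. ] w 0.0513 q [-1.55 -0.41  1.57  1.8   0.46  1.3  -1.87] t 88.75
[[0.975, -0.21, 0.072], [-0.208, -0.978, -0.032], [0.077, 0.016, -0.997]]
```

```bash
python3 - <<'E'
from go import *
go((.45,.15,.31),-12); go((.30,.56,.27),64)
E
```

```text
dp [-154.2 -312.1  -15.8]
twist [np.float64(-90.1), np.float64(89.9)]
at [ 0.5359 -0.1877  0.3111] yaw_y -102.1 F [0.5 0.6 0. ] w 0.0513 q [-1.55 -0.41  1.57  1.8   0.46  1.3  -1.87] t 88.75
dp [-3.89e+02 -6.82e+02  3.00e-01]
twist [np.float64(-166.1), np.float64(13.9)]
at [ 0.5359 -0.1877  0.3111] yaw_y -102.1 F [0.5 0.6 0. ] w 0.0513 q [-1.55 -0.41  1.57  1.8   0.46  1.3  -1.87] t 88.75
```

```bash
cat go.py | head -40; python3 - <<'E'
from go import *
go((.45,.15,.31),-12)
E
```

```text
from fit import *
JAR=(.566,.2884,-.1393); PAD=(.5537,.0579,-.107); RUN=(.5525,-.185,-.212)
def W(fr,p):
    p=np.array(p,float)/1000; return RZ(fr[2])@p+[fr[0],fr[1],0]
def L(fr,w): return (RZ(fr[2]).T@(np.array(w)-[fr[0],fr[1],0]))*1000
def go(p=None,yaw=None):
    """p world target m; yaw (deg) wanted world angle of tool y axis (mod 180)"""
    s=monitor.sense(); R=np.array(s['tool_rot']); e=np.array(s['ee_pos'])
    cur=np.degrees(np.arctan2(R[1,1],R[0,1]))
    if p is not None: print('dp',np.round(R.T@(np.array(p)-e)*1000,1))
    if yaw is not None: print('twist',[(round((cur-yaw-k)%360 if (cur-yaw-k)%360<180 else (cur-yaw-k)%360-360,1)) for k in (0,180)])
    print('at',np.round(e,4),'yaw_y',round(cur,1),'F',np.round(s['wrist_force'],1),'w',round(s['gripper_width'],4),'q',np.round(s['qpos'],2),'t',s['clock'])
dp [-154.2 -312.1  -15.8]
twist [np.float64(-90.1), np.float64(89.9)]
at [ 0.5359 -0.1877  0.3111] yaw_y -102.1 F [0.5 0.6 0. ] w 0.0513 q [-1.55 -0.41  1.57  1.8   0.46  1.3  -1.87] t 88.75
```

drive_tool:
  steps:
    - {"dp":[-14,-28,-2],"twist":-8}
    - {"dp":[-28,-56,-3],"twist":-16}
    - {"dp":[-42,-84,-4],"twist":-24}
    - {"dp":[-56,-112,-5],"twist":-32}
    - {"dp":[-70,-140,-7],"twist":-40}
    - {"dp":[-84,-168,-9],"twist":-48}
    - {"dp":[-98,-196,-10],"twist":-56}
    - {"dp":[-112,-224,-12],"twist":-64}
    - {"dp":[-126,-252,-13],"twist":-72}
    - {"dp":[-140,-280,-15],"twist":-80}
    - {"dp":[-154,-312,-16],"twist":-90}
    - {"dp":[-154,-312,-16],"twist":-90}

```text
clock: 90.25
ee_pos: [0.4499, 0.1532, 0.3106]
tool_rot: [[0.202, 0.977, 0.073], [0.979, -0.201, -0.032], [-0.017, 0.079, -0.997]]
wrist_force: [0.5, -0.5, 0.2]
gripper_width: 0.0514
```

```bash
python3 - <<'E'
from go import *
go((.30,.56,.28),64)
E
```

```text
dp [ 368.5 -230.3    6.4]
twist [np.float64(-75.6), np.float64(104.4)]
at [0.4499 0.1532 0.3106] yaw_y -11.6 F [ 0.5 -0.5  0.2] w 0.0514 q [-1.82 -0.38  1.14  1.97  0.43  1.32 -1.01] t 90.25
```

drive_tool:
  steps:
    - {"dp":[37,-23,0],"twist":-7}
    - {"dp":[74,-46,1],"twist":-15}
    - {"dp":[111,-69,2],"twist":-22}
    - {"dp":[148,-92,2],"twist":-30}
    - {"dp":[185,-115,3],"twist":-38}
    - {"dp":[222,-138,4],"twist":-46}
    - {"dp":[259,-161,4],"twist":-53}
    - {"dp":[296,-184,5],"twist":-61}
    - {"dp":[333,-207,6],"twist":-68}
    - {"dp":[368,-230,6],"twist":-76}
    - {"dp":[368,-230,6],"twist":-76}
    - {"dp":[368,-230,6],"twist":-76}

```text
clock: 91.75
ee_pos: [0.3062, 0.5593, 0.2776]
tool_rot: [[-0.895, 0.44, 0.071], [0.438, 0.898, -0.036], [-0.079, -0.001, -0.997]]
wrist_force: [-0.8, -0.2, 1.5]
gripper_width: 0.0514
```

```bash
python3 - <<'E'
from go import *
go((.45,-.1,.27),-12.1)
E
```

```text
dp [-417.  -528.9   41.3]
twist [np.float64(76.0), np.float64(-104.0)]
at [0.3062 0.5593 0.2776] yaw_y 63.9 F [-0.8 -0.2  1.5] w 0.0514 q [-1.95  0.5   1.07  1.61 -0.37  1.28  0.28] t 91.75
```

drive_tool:
  steps:
    - {"dp":[-35,-44,0],"twist":6.3}
    - {"dp":[-70,-88,0],"twist":12.6}
    - {"dp":[-105,-132,3],"twist":19}
    - {"dp":[-140,-176,8],"twist":25.3}
    - {"dp":[-175,-220,12],"twist":31.6}
    - {"dp":[-210,-264,16],"twist":38}
    - {"dp":[-245,-308,20],"twist":44.3}
    - {"dp":[-280,-352,24],"twist":50.6}
    - {"dp":[-315,-396,28],"twist":57}
    - {"dp":[-350,-440,32],"twist":63.3}
    - {"dp":[-385,-485,36],"twist":69.6}
    - {"dp":[-417,-529,40],"twist":76}

```text
clock: 93.25
ee_pos: [0.4478, -0.1054, 0.2722]
tool_rot: [[0.217, 0.973, 0.073], [0.976, -0.216, -0.032], [-0.016, 0.078, -0.997]]
wrist_force: [1.6, 1.4, 0.4]
gripper_width: 0.0511
```

```bash
python3 - <<'E'
from go import *
w=W(RUN,(-2,-80,0)); print(w)
go((w[0],w[1],.20),-12.1)
E
```

```text
[ 0.53371153 -0.26278813  0.        ]
dp [-133.8  111.9   83.3]
twist [np.float64(-0.4), np.float64(179.6)]
at [ 0.4478 -0.1054  0.2722] yaw_y -12.5 F [1.6 1.4 0.4] w 0.0511 q [-1.15 -0.36  1.09  2.07  0.39  1.2  -0.43] t 93.25
```

drive_tool:
  steps:
    - {"dp":[-27,22,10],"twist":0}
    - {"dp":[-54,44,20],"twist":0}
    - {"dp":[-81,66,30],"twist":0}
    - {"dp":[-108,88,50],"twist":0}
    - {"dp":[-134,112,83],"twist":0}
    - {"dp":[-134,112,83],"twist":0}
    - {"dp":[-134,112,83],"twist":0}

```text
clock: 94.12
ee_pos: [0.4887, -0.2368, 0.2303]
tool_rot: [[0.214, 0.971, 0.109], [0.977, -0.209, -0.049], [-0.025, 0.117, -0.993]]
wrist_force: [-0.2, 0.5, -0.2]
gripper_width: 0.0513
```

```bash
python3 - <<'E'
from go import *
from h import *
w=W(RUN,(-2,-80,0))
go((w[0],w[1],.096),-12.1)
snap('wrist','w80.png'); snap('top','t80.png')
E
ls pics | tail -4
```

```text
dp [-12.4  33.4 139.5]
twist [np.float64(-0.1), np.float64(179.9)]
at [ 0.4887 -0.2368  0.2303] yaw_y -12.2 F [-0.2  0.5 -0.2] w 0.0513 q [-1.39 -0.41  1.57  1.98  0.5   1.09 -0.22] t 94.125
w80.png
w8c.png
w9.png
wrist0.png
```

```bash
python3 - <<'E'
from go import *
go((.40,.25,.30),30)
go((.28,.56,.30),64)
E
```

```text
dp [ 454.3 -179.9 -102.7]
twist [np.float64(-42.1), np.float64(137.9)]
at [ 0.4894 -0.2363  0.2307] yaw_y -12.1 F [ 0.1 -0.3  0.4] w 0.0515 q [-1.39 -0.41  1.57  1.98  0.5   1.09 -0.22] t 94.225
dp [ 731.6 -361.  -131.2]
twist [np.float64(-76.1), np.float64(103.9)]
at [ 0.4894 -0.2363  0.2307] yaw_y -12.1 F [ 0.1 -0.3  0.4] w 0.0515 q [-1.39 -0.41  1.57  1.98  0.5   1.09 -0.22] t 94.225
```

View pics/t80.png

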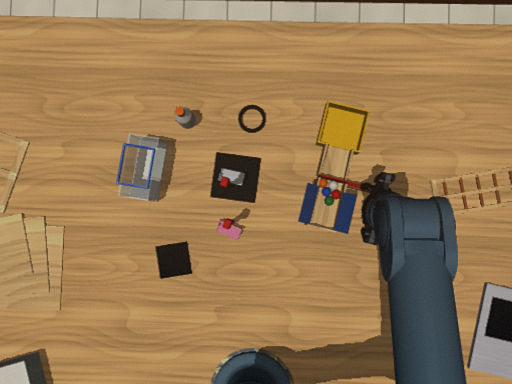

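drive_tool:
  steps:
    - {"dp":[0,0,-40],"twist":0}
    - {"dp":[45,-18,-60],"twist":-4}
    - {"dp":[90,-36,-70],"twist":-8}
    - {"dp":[136,-54,-80],"twist":-12}
    - {"dp":[181,-72,-85],"twist":-16}
    - {"dp":[227,-90,-90],"twist":-20}
    - {"dp":[272,-108,-92],"twist":-25}
    - {"dp":[318,-126,-94],"twist":-30}
    - {"dp":[363,-144,-96],"twist":-34}
    - {"dp":[409,-162,-99],"twist":-38}
    - {"dp":[454,-180,-103],"twist":-42}
    - {"dp":[454,-180,-103],"twist":-42}

```text
clock: 95.72
ee_pos: [0.3976, 0.2551, 0.3]
tool_rot: [[-0.5, 0.859, 0.111], [0.86, 0.508, -0.05], [-0.099, 0.071, -0.993]]
wrist_force: [1.2, -1.0, -0.1]
gripper_width: 0.0508
```

```bash
python3 - <<'E'
from go import *
go((.22,.58,.30),69)
E
```

```text
dp [368.4  12.4 -35.9]
twist [np.float64(-38.4), np.float64(141.6)]
at [0.3976 0.2551 0.3   ] yaw_y 30.6 F [ 1.2 -1.  -0.1] w 0.0508 q [-1.4  -0.11  0.63  1.98  0.19  1.21 -0.31] t 95.725
```

drive_tool:
  steps:
    - {"dp":[46,2,-5],"twist":-5}
    - {"dp":[92,4,-9],"twist":-10}
    - {"dp":[138,6,-13],"twist":-15}
    - {"dp":[184,7,-18],"twist":-20}
    - {"dp":[230,8,-22],"twist":-25}
    - {"dp":[276,10,-27],"twist":-30}
    - {"dp":[322,11,-31],"twist":-35}
    - {"dp":[368,12,-36],"twist":-38}
    - {"dp":[368,12,-36],"twist":-38}

```text
clock: 96.85
ee_pos: [0.2205, 0.5794, 0.2996]
tool_rot: [[-0.922, 0.371, 0.109], [0.367, 0.929, -0.049], [-0.119, -0.006, -0.993]]
wrist_force: [-1.3, -0.7, 0.1]
gripper_width: 0.0512
```

```bash
python3 - <<'E'
from go import *
go((-.15,.60,.32),104)
E
```

```text
dp [ 346.9 -118.2  -61.6]
twist [np.float64(-35.7), np.float64(144.3)]
at [0.2205 0.5794 0.2996] yaw_y 68.3 F [-1.3 -0.7  0.1] w 0.0512 q [-1.65  0.29  0.39  1.6   0.01  1.29 -0.09] t 96.85
```

drive_tool:
  steps:
    - {"dp":[43,-15,-8],"twist":-5}
    - {"dp":[87,-30,-16],"twist":-9}
    - {"dp":[130,-44,-24],"twist":-13}
    - {"dp":[173,-59,-31],"twist":-18}
    - {"dp":[217,-74,-39],"twist":-22}
    - {"dp":[260,-89,-47],"twist":-27}
    - {"dp":[303,-103,-54],"twist":-31}
    - {"dp":[347,-118,-62],"twist":-36}
    - {"dp":[347,-118,-62],"twist":-36}

```text
clock: 97.98
ee_pos: [-0.1509, 0.5986, 0.3208]
tool_rot: [[-0.964, -0.243, 0.108], [-0.249, 0.967, -0.05], [-0.092, -0.075, -0.993]]
wrist_force: [-0.1, 0.4, 0.5]
gripper_width: 0.051
```

```bash
python3 - <<'E'
from go import *
go((-.42,.42,.32),134)
E
```

```text
dp [ 304.  -107.3  -19.3]
twist [np.float64(-29.9), np.float64(150.1)]
at [-0.1509  0.5986  0.3208] yaw_y 104.1 F [-0.1  0.4  0.5] w 0.051 q [-2.02  0.31  0.11  1.51  0.05  1.41 -0.1 ] t 97.975
```

```bash
python3 - <<'E'
from go import *
go((.25,.58,.29),66)
E
```

```text
dp [-379.  -113.    74.6]
twist [np.float64(38.1), np.float64(-141.9)]
at [-0.1509  0.5986  0.3208] yaw_y 104.1 F [-0.1  0.4  0.5] w 0.051 q [-2.02  0.31  0.11  1.51  0.05  1.41 -0.1 ] t 97.975
```

drive_tool:
  steps:
    - {"dp":[-47,-14,9],"twist":5}
    - {"dp":[-95,-28,18],"twist":10}
    - {"dp":[-142,-42,28],"twist":14}
    - {"dp":[-190,-56,37],"twist":19}
    - {"dp":[-237,-70,46],"twist":24}
    - {"dp":[-284,-84,56],"twist":29}
    - {"dp":[-332,-98,65],"twist":33}
    - {"dp":[-379,-113,75],"twist":38}
    - {"dp":[-379,-113,75],"twist":38}

```text
clock: 99.1
ee_pos: [0.2651, 0.5729, 0.2911]
tool_rot: [[-0.899, 0.423, 0.114], [0.42, 0.906, -0.054], [-0.126, -0.001, -0.992]]
wrist_force: [0.3, -0.3, -0.3]
gripper_width: 0.0512
```

```bash
python3 - <<'E'
from go import *
go((.50,.20,.28),25)
go((.534,-.263,.23),-12.1)
E
```

```text
dp [-366.3 -238.4   57.9]
twist [np.float64(40.0), np.float64(-140.0)]
at [0.2651 0.5729 0.2911] yaw_y 65.0 F [ 0.3 -0.3 -0.3] w 0.0512 q [-1.6   0.32  0.42  1.58 -0.    1.27 -0.07] t 99.1
dp [-584.9 -643.4  136.3]
twist [np.float64(77.1), np.float64(-102.9)]
at [0.2651 0.5729 0.2911] yaw_y 65.0 F [ 0.3 -0.3 -0.3] w 0.0512 q [-1.6   0.32  0.42  1.58 -0.    1.27 -0.07] t 99.1
```

```bash
python3 - <<'E'
from go import *
go((.55,.42,.28),38)
E
```

```text
dp [-318.9  -17.9   51.7]
twist [np.float64(27.0), np.float64(-153.0)]
at [0.2651 0.5729 0.2911] yaw_y 65.0 F [ 0.3 -0.3 -0.3] w 0.0512 q [-1.6   0.32  0.42  1.58 -0.    1.27 -0.07] t 99.1
```

drive_tool:
  steps:
    - {"dp":[-40,-2,6],"twist":3}
    - {"dp":[-80,-4,12],"twist":7}
    - {"dp":[-120,-7,19],"twist":10}
    - {"dp":[-160,-9,26],"twist":13}
    - {"dp":[-200,-11,32],"twist":17}
    - {"dp":[-240,-13,39],"twist":20}
    - {"dp":[-280,-16,45],"twist":24}
    - {"dp":[-319,-18,52],"twist":27}

```text
clock: 100.1
ee_pos: [0.5438, 0.4274, 0.278]
tool_rot: [[-0.619, 0.778, 0.109], [0.778, 0.626, -0.05], [-0.107, 0.054, -0.993]]
wrist_force: [0.1, 0.5, -0.7]
gripper_width: 0.0509
```

```bash
python3 - <<'E'
from go import *
go((.72,.10,.26),5)
E
```

```text
dp [-361.9  -68.8   53.5]
twist [np.float64(33.8), np.float64(-146.2)]
at [0.5438 0.4274 0.278 ] yaw_y 38.8 F [ 0.1  0.5 -0.7] w 0.0509 q [-1.22  0.44  0.6   1.5  -0.14  1.22  0.05] t 100.1
```

drive_tool:
  steps:
    - {"dp":[-45,-9,7],"twist":4}
    - {"dp":[-90,-17,13],"twist":8}
    - {"dp":[-135,-26,20],"twist":13}
    - {"dp":[-181,-34,27],"twist":17}
    - {"dp":[-226,-43,33],"twist":21}
    - {"dp":[-271,-52,40],"twist":25}
    - {"dp":[-317,-60,47],"twist":30}
    - {"dp":[-362,-69,53],"twist":34}

```text
clock: 101.1
ee_pos: [0.7196, 0.1001, 0.2602]
tool_rot: [[-0.078, 0.991, 0.109], [0.995, 0.083, -0.05], [-0.058, 0.105, -0.993]]
wrist_force: [0.3, 0.4, 0.4]
gripper_width: 0.0513
```

```bash
python3 - <<'E'
from go import *
go((.68,-.22,.24),-12.1)
E
```

```text
dp [-314.4  -68.1   31.6]
twist [np.float64(16.9), np.float64(-163.1)]
at [0.7196 0.1001 0.2602] yaw_y 4.8 F [0.3 0.4 0.4] w 0.0513 q [-0.75  0.53  0.76  1.47 -0.33  1.17  0.11] t 101.1
```

drive_tool:
  steps:
    - {"dp":[-45,-10,5],"twist":2}
    - {"dp":[-90,-20,9],"twist":4}
    - {"dp":[-135,-29,14],"twist":7}
    - {"dp":[-180,-39,18],"twist":9}
    - {"dp":[-225,-49,23],"twist":12}
    - {"dp":[-270,-59,27],"twist":14}
    - {"dp":[-314,-68,31],"twist":17}

```text
clock: 101.98
ee_pos: [0.6798, -0.2196, 0.2408]
tool_rot: [[0.215, 0.971, 0.109], [0.976, -0.211, -0.049], [-0.025, 0.117, -0.993]]
wrist_force: [0.4, -0.6, -0.3]
gripper_width: 0.0512
```

```bash
python3 - <<'E'
from go import *
go((.534,-.263,.18),-12.1)
E
```

```text
dp [ -72.2 -139.5   46.6]
twist [np.float64(-0.1), np.float64(179.9)]
at [ 0.6798 -0.2196  0.2408] yaw_y -12.2 F [ 0.4 -0.6 -0.3] w 0.0512 q [-0.35  0.54  0.84  1.55 -0.43  1.13  0.34] t 101.975
```

drive_tool:
  steps:
    - {"dp":[-24,-46,8],"twist":0}
    - {"dp":[-48,-93,16],"twist":0}
    - {"dp":[-72,-139,35],"twist":0}
    - {"dp":[-72,-140,46],"twist":0}
    - {"dp":[-72,-140,46],"twist":0}

```text
clock: 102.6
ee_pos: [0.5342, -0.2607, 0.1798]
tool_rot: [[0.213, 0.971, 0.109], [0.977, -0.209, -0.048], [-0.024, 0.116, -0.993]]
wrist_force: [0.3, -0.1, 0.1]
gripper_width: 0.0514
```

```bash
python3 - <<'E'
from go import *
from h import *
w=W(RUN,(-2.5,-80,0))
go((w[0],w[1],.097),-12.1)
snap('wrist','w90.png'); snap('top','t90.png')
E
```

```text
dp [ -0.2 -10.1  82.2]
twist [np.float64(-0.0), np.float64(180.0)]
at [ 0.5342 -0.2607  0.1798] yaw_y -12.1 F [ 0.3 -0.1  0.1] w 0.0514 q [-0.37  0.35  0.9   1.91 -0.36  0.92  0.47] t 102.6
```

View pics/w90.png

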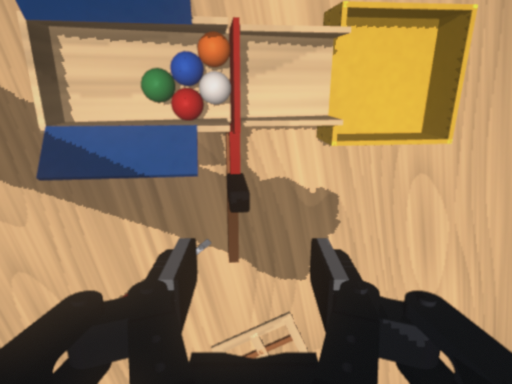

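View pics/t90.png

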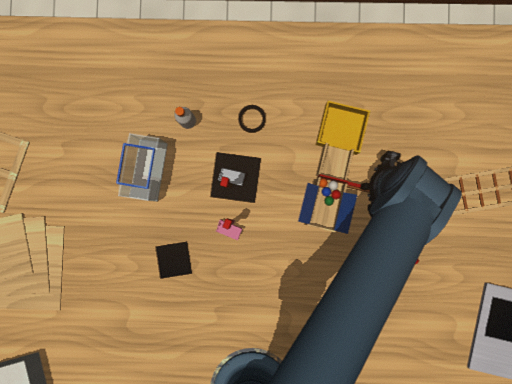

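drive_tool:
  steps:
    - {"dp":[0,-3,25],"twist":0}
    - {"dp":[0,-6,50],"twist":0}
    - {"dp":[0,-8,66],"twist":0}
    - {"dp":[0,-10,82],"twist":0}
    - {"dp":[0,-10,82],"twist":0}

```text
clock: 103.32
ee_pos: [0.5337, -0.2627, 0.0967]
tool_rot: [[0.212, 0.971, 0.108], [0.977, -0.208, -0.049], [-0.025, 0.115, -0.993]]
wrist_force: [-0.5, -0.8, -0.4]
gripper_width: 0.051
```

drive_tool:
  steps:
    - {"dp":[0,0,0],"twist":0}
    - {"dp":[0,0,0],"twist":0}
    - {"dp":[0,0,0],"twist":0}
    - {"dp":[0,0,0],"twist":0}
    - {"dp":[0,0,0],"twist":0}
  grip: 0
  force: 25

```text
clock: 103.95
ee_pos: [0.5336, -0.2634, 0.0985]
tool_rot: [[0.213, 0.971, 0.109], [0.977, -0.209, -0.049], [-0.025, 0.117, -0.993]]
wrist_force: [-3.9, 0.4, 5.4]
gripper_width: 0.0128
```

drive_tool:
  steps:
    - {"dp":[-8,0,0],"twist":0}
    - {"dp":[-16,0,0],"twist":0}
    - {"dp":[-24,0,0.5],"twist":0}
    - {"dp":[-32,0,0.5],"twist":0}
    - {"dp":[-40,0,1],"twist":0}
    - {"dp":[-48,0,1],"twist":0}
    - {"dp":[-56,0,1.5],"twist":0}
    - {"dp":[-63,0,1.5],"twist":0}
    - {"dp":[-68,0,1.5],"twist":0}
    - {"dp":[-71,0,1.5],"twist":0}
    - {"dp":[-71,0,1.5],"twist":0}

```text
clock: 105.32
ee_pos: [0.5191, -0.3297, 0.0984]
tool_rot: [[0.211, 0.971, 0.108], [0.977, -0.208, -0.043], [-0.019, 0.115, -0.993]]
wrist_force: [-4.3, 6.9, 9.6]
gripper_width: 0.0128
```

```bash
python3 - <<'E'
from go import *
from h import *
go()
print(L(RUN,monitor.sense()['ee_pos']))
snap('wrist','w91.png'); snap('top','t91.png')
E
```

```text
at [ 0.5191 -0.3297  0.0984] yaw_y -12.1 F [-4.3  6.9  9.6] w 0.0128 q [-0.12  0.5   0.78  1.91 -0.52  0.81  0.72] t 105.325
[  -2.19228541 -148.44209583   98.43720345]
```

View pics/w91.png

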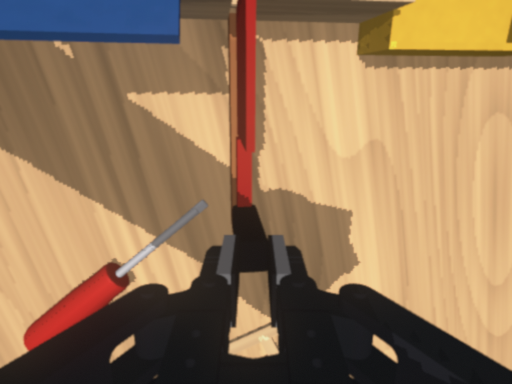

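View pics/t91.png

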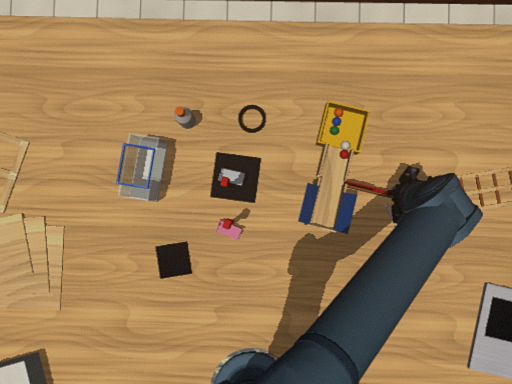

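drive_tool:
  steps:
    - {"dp":[1.5,0,0],"twist":0}
    - {"dp":[1.5,0,0],"twist":0}

```text
clock: 105.68
ee_pos: [0.5191, -0.3296, 0.0985]
tool_rot: [[0.212, 0.971, 0.109], [0.977, -0.208, -0.046], [-0.022, 0.116, -0.993]]
wrist_force: [-4.1, 3.9, 8.2]
gripper_width: 0.0129
```

drive_tool:
  steps:
    - {"dp":[0,0,0],"twist":0}
    - {"dp":[0,0,0],"twist":0}
    - {"dp":[0,0,0],"twist":0}
    - {"dp":[0,3,-25],"twist":0}
    - {"dp":[-1,6,-50],"twist":0}
    - {"dp":[-2,12,-100],"twist":0}
    - {"dp":[-3,18,-155],"twist":0}
    - {"dp":[-3,18,-155],"twist":0}
  grip: 0.6

```text
clock: 106.68
ee_pos: [0.5224, -0.3331, 0.2599]
tool_rot: [[0.213, 0.97, 0.12], [0.977, -0.208, -0.054], [-0.028, 0.129, -0.991]]
wrist_force: [-0.1, -0.1, 0.2]
gripper_width: 0.0512
```

```bash
python3 - <<'E'
from go import *
from h import *
go()
im,m=snap('wrist','w92.png'); it,_=snap('top','t92.png'); snap('side','s92.png')
from h import crop
import cv2
cv2.imwrite('pics/t92c.png',cv2.resize(it[80:260,190:430],None,fx=3,fy=3)[:,:,::-1])
for n in ('gate_knob','scoop'): print(n,models.recognise(n,'wrist')[:2] if n=='gate_knob' else models.recognise(n,'top')[:2])
E
```

```text
at [ 0.5224 -0.3331  0.2599] yaw_y -12.1 F [-0.1 -0.1  0.2] w 0.0512 q [-0.27  0.31  0.94  1.78 -0.31  1.07  0.55] t 106.675
gate_knob [{'bbox': [0.4227, 0.0622, 0.4545, 0.4549], 'score': 0.63}]
scoop [{'bbox': [0.4236, 0.4346, 0.4773, 0.488], 'score': 0.77}, {'bbox': [0.4297, 0.5753, 0.4758, 0.6273], 'score': 0.7}]
```

View pics/w92.png

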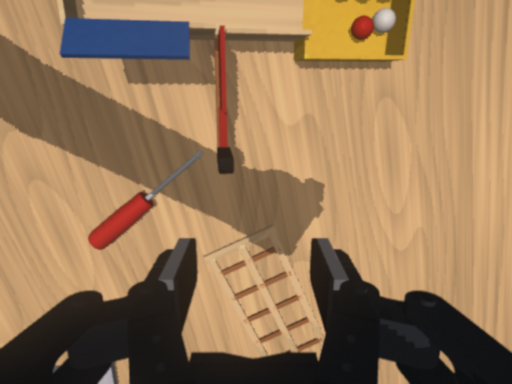

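View pics/t92c.png

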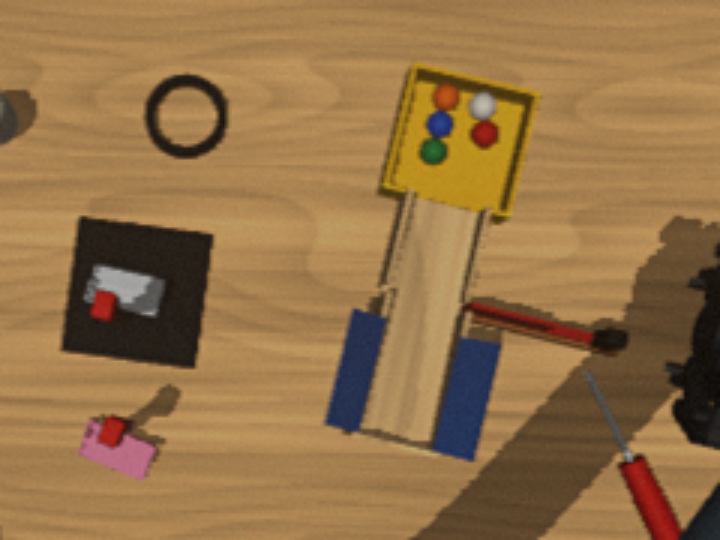

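View pics/s92.png

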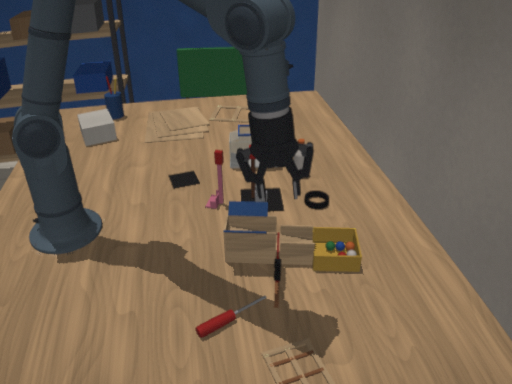

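```bash
grep -n "def" h.py; python3 - <<'E'
from go import *
from h import *
im,m=snap('wrist','w93.png')
for y in (-140,-148,-156): 
    print(y,[np.round(proj(m,W(RUN,(x,y,110))),1) for x in (-9,5)])
c=im[130:190,190:260]; d=c.sum(2)<110
ys,xs=np.where(d); print(xs.min()+190,xs.max()+190,ys.min()+130,ys.max()+130)
crop(im,150,0,320,220,4,'w93c.png')
E
```

```text
3:def snap(n,f):
6:def K(m):
8:def proj(m,P):
11:def ray(m,uv):
14:def atz(m,uv,z):
16:def tri(obs):
21:def crop(im,x0,y0,x1,y1,k,f):
24:def rgb(f): return cv2.imread('pics/'+f)[:,:,::-1]
25:def snap(n,f):
-140 [array([[227.1, 163.2]]), array([[243.2, 162.8]])]
-148 [array([[227.3, 172.1]]), array([[243.3, 171.7]])]
-156 [array([[227.5, 180.9]]), array([[243.4, 180.4]])]
226 239 154 177
```

```bash
python3 - <<'E'
from go import *
from h import *
import cv2
im,m=snap('wrist','w94.png'); it,mt=snap('top','t94.png')
def draw(im,m,f,x0,y0,x1,y1,k,Y):
    c=cv2.resize(im[y0:y1,x0:x1],None,fx=k,fy=k)[:,:,::-1].copy()
    for z,col in ((110,(0,255,0)),(60,(255,255,0))):
        q=[((np.ravel(proj(m,W(RUN,p)))-[x0,y0]+.5)*k).astype(int) for p in ((-9,Y-8,z),(5,Y-8,z),(5,Y+8,z),(-9,Y+8,z))]
        cv2.polylines(c,[np.array(q)],True,col,1)
    cv2.imwrite('pics/'+f,c)
draw(im,m,'w94c.png',150,60,320,220,4,-148)
draw(it,mt,'t94c.png',340,150,440,230,7,-148)
t90=rgb('t90.png'); draw(t90,mt,'t90c.png',320,150,420,230,7,-80)
E
```

```text
(no output)
```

View pics/w94c.png

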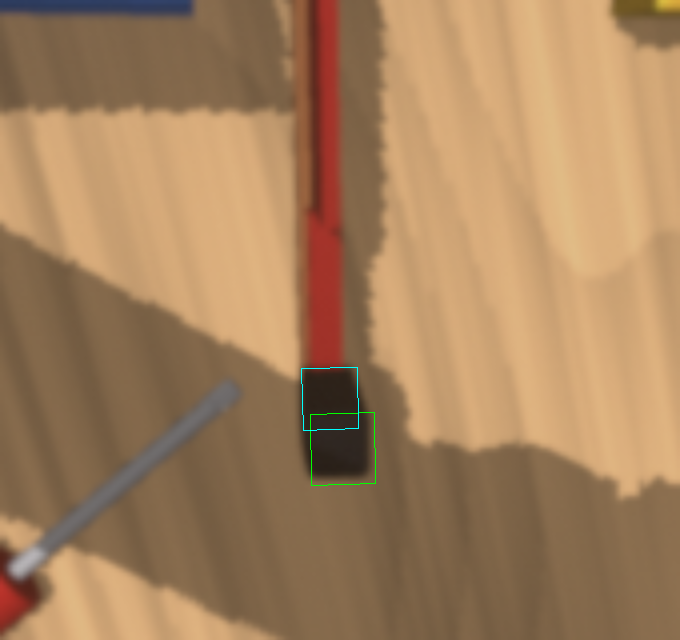

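View pics/t94c.png

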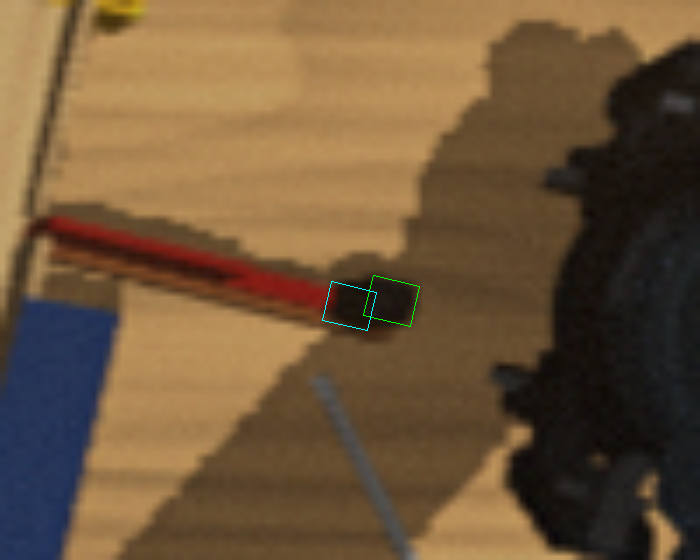

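```bash
python3 - <<'E'
from plant import bot
print(bot.sign_off())
E
```

```text
the job is handed in; nothing more can be done
None
```

The marble run is done and handed in at about 107 s of the 210 s allowed. I slid the red gate shut and scooped all five marbles present (orange, white, blue, red, green; no yellow) from the jar into the pen. I then stood the scoop back on the large black pad and slid the gate open to its stop.

**Last checks:**
- **Marbles:** all five lie in the yellow tray in the top picture, and the lane and pen are empty.
- **Scoop:** it stands upright, well inside the pad.
- **Gate:** the knob moved about 68–69 mm and met the stop at about 7 N. The wrist picture put the knob about 2 mm short of the expected place, while the top picture matched. That is within the calibration error, so I took the felt stop as final.
- **Bystanders and arm:** the glue, tape, screwdriver and pink look-alike show no sign of having been moved. The gripper was open, raised clear and touching nothing.

**What went wrong:** the arm drifted onto joint limits before the gate could be opened, so I unwound it with a detour to the left. That left the tool tilted about 7 degrees for the last gate pull, which did not affect the result.

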